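Set out power supplies on the inspection stand and log the batch

TASK

Get the inspection stand ready: swing its dust cover up and right over so that it stays open by itself, then lay every power supply flat on the sloped bed, lengthwise up the slope, with its black terminal end toward the yellow lip. When all are on, log the batch by pushing the red end button of the blue clicker fully in against the steel stop block, and lay the clicker back, lengthwise and centred, on top of its cradle. Do not knock over the solvent bottle.

Things in the scene. Friction and masses are not known exactly. Their poses are not given: they have to be found in the camera images.
- cover (a joint): Angle (rad) of the dust cover: 0 shut (level over the bed), rising as its front edge swings up and away from the robot; it falls shut from below about 1.6 and falls open from above it, to rest against its stop at 2.05. Clear panel in an orange frame, 370 mm wide, 135 mm from hinge line to front edge, 0.35 kg, turns freely.
- cover_bar (a point): Centre of the cover's round steel grip bar, 10 mm in diameter and 104 mm long clear between its arms, parallel to the hinge line, 170 mm from it and 36 mm in front of the orange frame's front edge. Axes turn with the cover: y along the bar, and when shut x points from the bar to the hinge.
- cover_hinge (a point): Middle of the cover's hinge line, at the back of the stand, 125 mm above the work surface; y lies along the hinge line, x points horizontally from the front of the stand to its back. Fixed to the stand.
- stand: The whole fixed inspection stand, grey base 150 x 390 x 12 mm (x front to back, y across); origin at the centre of its underside. Two hinge posts 130 mm tall stand at its back corners; side cheeks (y = +-181 mm) rise to 42 mm above the work surface.
- bed: Sloped black rubber bed of the stand, 120 mm (x) by 350 mm (y), fixed. Origin at the centre of its upper surface, about 50 mm above the work surface; x points up the slope (away from the robot), y across it, z out of the surface; the slope is 0.35 rad. A yellow lip 8 mm thick, 12 mm above the surface, runs along the lower edge (inner face at x = -60 mm).
- clicker: Batch clicker: blue square bar 100 x 26 x 26 mm, 90 g, lying along its x; origin at the centre of the bar. A red button, 16 mm in diameter, sticks out 14 mm from its +x end.
- clicker_button (a joint): Travel of the red button in m: 0 out, 0.006 fully in; a spring, about 0.8 N per mm (5 N at full travel).
- clicker_tip (a point): Face of the red button when out: on the clicker's x axis, 64 mm from its origin.
- cradle: Fixed cradle of the clicker: narrow pedestal, flat rubber top 90 mm (x) by 38 mm (y), 40 mm above the work surface, on a grey foot 90 x 70 x 8 mm. Origin at the centre of the underside. At the start the clicker lies along its x, button to +x; its centre is then 53 mm above the work surface.
- stop: Fixed steel stop block 50 mm (x) by 70 mm (y) by 80 mm high; origin at the centre of its underside. The face at x = -25 mm looks toward the robot. Pressing on any face of it with the button counts.
- bottle: Glass solvent bottle, 60 mm in diameter, 118 mm tall, standing loose; origin at the centre of its underside.
- supply1: Power supply module, aluminium box 76 mm (x) by 40 mm (y) by 30 mm high, about 0.2 kg; origin at the centre of its underside, z up out of its yellow-labelled top. Its black terminal block, 18 mm long and 16 mm high, is at the -x end. May be absent (None).
- supply1_terminal (a point): Outer face of that module's terminal block: 38 mm from the module's origin along its -x, 8 mm above its underside.
- supply2: Power supply module, aluminium box 76 mm (x) by 40 mm (y) by 30 mm high, about 0.2 kg; origin at the centre of its underside, z up out of its yellow-labelled top. Its black terminal block, 18 mm long and 16 mm high, is at the -x end. May be absent (None).
- supply2_terminal (a point): Outer face of that module's terminal block: 38 mm from the module's origin along its -x, 8 mm above its underside.
- supply3: Power supply module, aluminium box 76 mm (x) by 40 mm (y) by 30 mm high, about 0.2 kg; origin at the centre of its underside, z up out of its yellow-labelled top. Its black terminal block, 18 mm long and 16 mm high, is at the -x end. May be absent (None).
- supply3_terminal (a point): Outer face of that module's terminal block: 38 mm from the module's origin along its -x, 8 mm above its underside.
- supply4: Power supply module, aluminium box 76 mm (x) by 40 mm (y) by 30 mm high, about 0.2 kg; origin at the centre of its underside, z up out of its yellow-labelled top. Its black terminal block, 18 mm long and 16 mm high, is at the -x end. May be absent (None).
- supply4_terminal (a point): Outer face of that module's terminal block: 38 mm from the module's origin along its -x, 8 mm above its underside.
Not all that is in view belongs to the job. What is shaped like the supply4 but orange is not meant.

How it is judged:
On the way, in this order (a step that is already met when the one before it is completed fails the run):
1. the cover is swung over and stays open untouched (value of joint cover above 1.85 rad and contact force between each of the fingers, the arm and stand below 0.2 N), for 0.4 s.
2. every power supply lies on the bed, released (x of supply1 in the frame of bed between -0.026 and 0.027 m and y of supply1 in the frame of bed between -0.157 and 0.157 m and z of supply1 in the frame of bed between -0.007 and 0.007 m and angle between the z axis of each of supply1, supply2, supply3, supply4 and the z axis of bed, either way round below 0.12 rad and angle between the x axis of each of supply1, supply2, supply3, supply4 and the x axis of bed, either way round below 0.35 rad and x of each of supply1_terminal, supply2_terminal, supply3_terminal, supply4_terminal in the frame of bed below -0.01 m and linear speed of each of supply1, supply2, supply3, supply4 below 0.03 m/s and x of supply2 in the frame of bed between -0.026 and 0.027 m and y of supply2 in the frame of bed between -0.157 and 0.157 m and z of supply2 in the frame of bed between -0.007 and 0.007 m and x of supply3 in the frame of bed between -0.026 and 0.027 m and y of supply3 in the frame of bed between -0.157 and 0.157 m and z of supply3 in the frame of bed between -0.007 and 0.007 m and x of supply4 in the frame of bed between -0.026 and 0.027 m and y of supply4 in the frame of bed between -0.157 and 0.157 m and z of supply4 in the frame of bed between -0.007 and 0.007 m and contact force between the fingers and supply1 below 0.2 N and contact force between the fingers and supply2 below 0.2 N and contact force between the fingers and supply3 below 0.2 N and contact force between the fingers and supply4 below 0.2 N and value of joint cover above 1.85 rad), for 0.3 s.
3. the clicker's button is pushed in against the stop block (value of joint clicker_button above 0.0045 m and contact force between clicker and stop above 2 N), for 0.05 s.
At the end, for the whole second after the job is handed in: Cover rests open (over 1.85 rad); every supply present lies wholly on the bed, flat to 7 mm and 0.12 rad, within 0.35 rad of straight up the slope, terminals to the lip; the clicker, clicked (4.5 mm) on the stop, is on the cradle top, within 22 mm of centre and 0.3 rad; all at rest (value of joint cover above 1.85 rad and x of supply1 in the frame of bed between -0.026 and 0.027 m and y of supply1 in the frame of bed between -0.157 and 0.157 m and z of supply1 in the frame of bed between -0.007 and 0.007 m and angle between the z axis of each of supply1, supply2, supply3, supply4 and the z axis of bed, either way round below 0.12 rad and angle between the x axis of each of supply1, supply2, supply3, supply4 and the x axis of bed, either way round below 0.35 rad and x of each of supply1_terminal, supply2_terminal, supply3_terminal, supply4_terminal in the frame of bed below -0.01 m and linear speed of each of supply1, supply2, supply3, supply4, clicker below 0.03 m/s and x of supply2 in the frame of bed between -0.026 and 0.027 m and y of supply2 in the frame of bed between -0.157 and 0.157 m and z of supply2 in the frame of bed between -0.007 and 0.007 m and x of supply3 in the frame of bed between -0.026 and 0.027 m and y of supply3 in the frame of bed between -0.157 and 0.157 m and z of supply3 in the frame of bed between -0.007 and 0.007 m and x of supply4 in the frame of bed between -0.026 and 0.027 m and y of supply4 in the frame of bed between -0.157 and 0.157 m and z of supply4 in the frame of bed between -0.007 and 0.007 m and horizontal distance between clicker and cradle below 0.022 m and z of clicker in the frame of cradle between 0.046 and 0.06 m and angle between the x axis of clicker and the x axis of cradle, either way round below 0.3 rad and contact force between clicker and cradle above 0.2 N); the robot touches nothing.
It fails at once if the solvent bottle is knocked over (angle between bottle's own z axis and vertical above 0.6 rad).
Of supply1, supply2, supply3, supply4 only 3 to 4 are there at a start; the rules pass over those that are not, and their reading is None.
At some moment in a run one of supply1, supply2, supply3, supply4 may be knocked a few centimetres aside while the robot is not near it.
Once in a run the grip may slacken for a moment while it holds something.
It also fails if it takes over 208 s, if anything falls off the work surface, if the arm or the gripper's body presses on something with over 40 N, if the wrist force passes 120 N, or if a joint passes its speed limit or range.

ROBOT

A 6-joint arm with a two-finger parallel gripper is mounted at the origin on the work surface. World frame = base frame: x ahead of the robot, y to its left, z up, the work surface at z = 0. Lengths are in m, angles in rad, forces in N, time in s.
With the tool pointing down it reaches from about 0.275 to 0.725 m from the base axis. Payload 15.9 kg.
Tool frame: the origin (TCP) lies where the fingers leave the gripper's body, on its centre line; the fingertips stand 73 mm ahead of it and the grasp point (between the pads) lies 54 mm ahead of it; y points along the fingers, x is the direction in which the jaws open and shut, and the axes are right-handed (so a half turn about y gives the same grasp; the last joint's range is limited). The gripper opens to 85 mm and grips with 20 to 120 N. Pads are 22 mm wide; open, the fingers measure 114 mm over their backs; the gripper's body (76 mm by 85 mm) begins 54 mm behind the grasp point. The pads swing forward as they close: fully open they stand 13 mm farther back than shut.
Start: joints at [-1.288, 0.213, -0.034, 1.323, 0, 1.571], TCP at [0.14, -0.48, 0.304] pointing down, gripper open.
Joint ranges: [-2.98, 2.98], [-0.74, 1.72], [-1.14, 1.35], [-2.1, 2.04], [-1.57, 1.44], [-3.14, 3.14]. Speed limits (rad/s): [1.89, 1.89, 2.39, 2.57, 3.14, 3.14].

INTERFACE

Orientations are given as a rotation vector (axis times angle).
In Python, from station import r gives the robot as it stands. The module is installed in compiled form; this text tells all that it offers.
- The arm moves only by the tool jog_arm, never from a script. Its argument "steps" is a list of rows, each an object with "offset": the shift along the tool's x, y, z in m, a list of three; "rot": the turn, a rotation vector about the tool's x, y, z in rad, a list of three; "jaw": the closure, from 0 (fully open) to 1 (shut). A call has 1 to 20 rows; each row shifts and turns the commanded pose from where the row before left it, along the tool's axes as they then stand; what a row does not reach is not made up. A row lasts 1/12 s, in which the tool goes at most 41.7 mm and 7.16 degrees, less where a joint would pass 70% of its speed; a pose out of reach is approached as far as the arm can. A call is refused whole if a number of a shift passes 0.0417 or a number of a turn 0.125, either way. A call with a gripper value outside its range is refused whole. The fingers move at their own pace and stop on an object; the grip force is fixed at half the most. Time passes only in rows, so rows that do not move let the fingers close. It gives the time, the measured TCP pose, the force and the opening at its end, in the units of the state.
- r.sense(): the state, without advancing time (a new reading comes with each control period).
- r.read_camera(name): name is "scene" or "top" or "wrist"; returns a dict with "pixels" (384x512x3 uint8, red, green, blue), "fx", "fy", "cx", "cy" (pixels), "world_from_camera" (4x4, takes a point from camera to world coordinates). Camera axes: x right, y down, z forward; pixel columns grow to the right and rows downward; lengths in m; the calibration is good to about 2 mm. The wrist camera is an equidistant fisheye: a pixel r from the principal point sees the ray r / f radians off the axis. A picture is of the moment at which its call begins. There is no depth.
- r.sign_off(): hands the job in, once; it reports no verdict.
Trained networks look in the newest picture that a camera, given by its name, has taken for a name from the list of things; names that differ only in an ending like _2 or _b are one class to them, and where a whole thing is asked for, a point or a joint stands for the part that bears it (a point fixed in the world has none). Each returns a list of dicts, best first, with "conf" (0 to 1); they miss things now and then, are a little off and sometimes report something else, mostly with a low value. They report only what shows in the picture. A call takes as long as a camera call. They do not tell look-alikes from the thing itself.
- r.silhouettes(camera, name): "mask" (384x512 bool, what is visible of it) and "bbox" ([left, top, right, bottom] in pixels, round what is visible of it).
The state is a dict: "t": time; "qpos": joint angles; "dq": joint speeds; "joint_efforts": joint torques, N m; "position": TCP position; "orientation": TCP orientation; "force": force on the tool from outside, world axes, zero at the start; "moment": the same for the moment, N m; "width": opening from 0.0 (shut) to 1.0 (fully open).
Only numpy, scipy, OpenCV 4.12 (cv2) and the standard library are available. Lean on these libraries where they do the work, as an engineer would, in place of code of your own. Each camera call takes 0.05 s, during which the arm holds its last target.

## Working session

There is one attempt and no reset: what is moved stays moved. The work goes in short steps, Python scripts to look and compute and a tool call to move; the robot and the scene stay as the last step left them, time stands still between calls to the robot, and variables do not carry over. Pictures are saved under pics/ and viewed, and the job is handed in when it is done.

Besides the shell and the picture viewer there is one more tool, called after "Request:" as name([rows], argument=value, ...), one row to a line, values as JSON. jog_arm: Moves the arm, as the interface text tells. Its arguments: {"type":"object","properties":{"steps":{"type":"array","items":{"type":"object","properties":{"offset":{"type":"array","items":{"type":"number"}},"rot":{"type":"array","items":{"type":"number"}},"jaw":{"type":"number"}}}}},"required":["steps"]}

```bash
mkdir -p pics; ls; python3 - <<'E'
from station import r
import cv2, numpy as np
s=r.sense(); print({k:np.round(v,3) if v is not None else v for k,v in s.items()})
for c in ["scene","top","wrist"]:
    d=r.read_camera(c); cv2.imwrite(f"pics/{c}0.png",d["pixels"][:,:,::-1])
    print(c,d["fx"],d["fy"],d["cx"],d["cy"]); print(np.round(d["world_from_camera"],4))
E
```

```text
pics
{'t': np.float64(0.0), 'qpos': array([-1.288,  0.213, -0.035,  1.323,  0.   ,  1.571]), 'dq': array([ 0.002,  0.001, -0.001, -0.   , -0.   ,  0.001]), 'joint_efforts': array([-3.0000e-03, -6.8616e+01,  4.8712e+01,  1.8000e-02, -0.0000e+00,
       -0.0000e+00]), 'position': array([ 0.139, -0.48 ,  0.303]), 'orientation': array([-1.329,  0.999, -0.998]), 'force': array([ 0.326,  0.412, -0.749]), 'moment': array([ 0.02 , -0.024, -0.031]), 'width': np.float64(1.003)}
scene 375.31768824360455 375.31768824360455 260.3280851866681 188.3830377263541
[[-4.3990e-01  6.7830e-01 -5.8860e-01  1.1555e+00]
 [ 8.9800e-01  3.3150e-01 -2.8910e-01  3.5650e-01]
 [-1.0000e-03 -6.5580e-01 -7.5490e-01  9.8020e-01]
 [ 0.0000e+00  0.0000e+00  0.0000e+00  1.0000e+00]]
top 413.19829447468095 413.19829447468095 252.31358364177953 191.6260151316559
[[-8.2000e-03 -9.9890e-01  4.6900e-02  3.7850e-01]
 [-1.0000e+00  8.3000e-03  6.0000e-04  3.3800e-02]
 [-9.0000e-04 -4.6900e-02 -9.9890e-01  1.2384e+00]
 [ 0.0000e+00  0.0000e+00  0.0000e+00  1.0000e+00]]
wrist 297.3186396354542 297.3186396354542 250.87966245051118 191.78962894110978
[[ 2.789e-01 -9.093e-01 -3.087e-01  2.179e-01]
 [-9.603e-01 -2.643e-01 -8.900e-02 -4.583e-01]
 [-7.000e-04  3.213e-01 -9.470e-01  3.739e-01]
 [ 0.000e+00  0.000e+00  0.000e+00  1.000e+00]]
```

View pics/scene0.png

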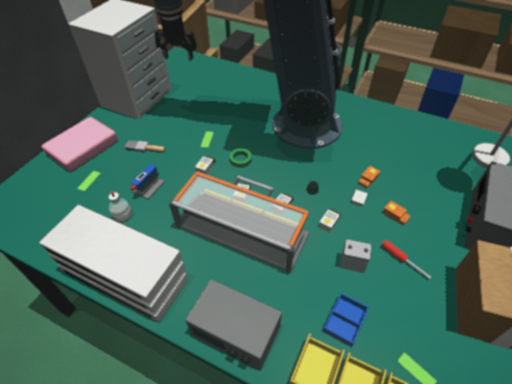

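View pics/top0.png

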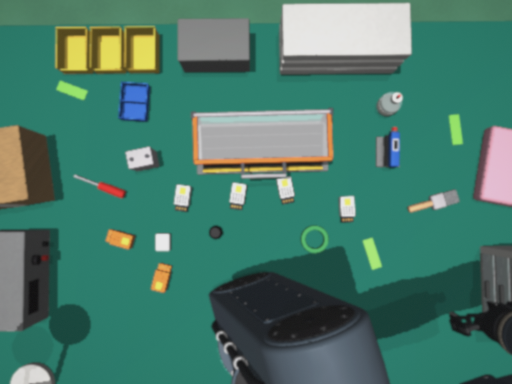

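View pics/wrist0.png

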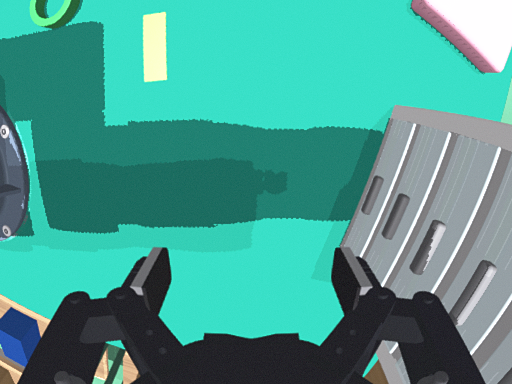

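```bash
cat > h.py <<'E'
from station import r
import cv2, numpy as np
from scipy.spatial.transform import Rotation as R
def ray(d,px,fish=False):
    px=np.atleast_2d(np.array(px,float))
    u=(px[:,0]-d["cx"])/d["fx"]; v=(px[:,1]-d["cy"])/d["fy"]
    if fish:
        th=np.hypot(u,v); s=np.where(th>1e-9,np.sin(th)/np.maximum(th,1e-9),1)
        dc=np.c_[u*s,v*s,np.cos(th)]
    else: dc=np.c_[u,v,np.ones_like(u)]
    T=d["world_from_camera"]; return T[:3,3],dc@T[:3,:3].T
def atz(d,px,z,fish=False):
    o,w=ray(d,px,fish); t=(z-o[2])/w[:,2]; return o+w*t[:,None]
def proj(d,P,fish=False):
    T=d["world_from_camera"]; c=(np.atleast_2d(P)-T[:3,3])@T[:3,:3]
    if fish:
        rr=np.hypot(c[:,0],c[:,1]); th=np.arctan2(rr,c[:,2]); k=th/np.maximum(rr,1e-9)
        return np.c_[d["cx"]+d["fx"]*c[:,0]*k,d["cy"]+d["fy"]*c[:,1]*k]
    return np.c_[d["cx"]+d["fx"]*c[:,0]/c[:,2],d["cy"]+d["fy"]*c[:,1]/c[:,2]]
def save(d,name,box=None,k=1):
    im=d["pixels"][:,:,::-1]
    if box: im=im[box[1]:box[3],box[0]:box[2]]
    if k!=1: im=cv2.resize(im,None,fx=k,fy=k,interpolation=cv2.INTER_CUBIC)
    cv2.imwrite(f"pics/{name}.png",im)
def st():
    s=r.sense(); print({k:np.round(s[k],4).tolist() for k in ["t","qpos","position","orientation","force","width"]}); return s
E
python3 - <<'E'
from h import *
d=r.read_camera("top")
for n in ["supply1","clicker","cradle","stop","bottle","stand","cover","cover_bar","bed"]:
    for o in r.silhouettes("top",n)[:7]:
        ys,xs=np.nonzero(o["mask"]); 
        if len(xs)<5: continue
        rc=cv2.minAreaRect(np.c_[xs,ys].astype(np.float32))
        c=[xs.mean(),ys.mean()]
        print(n,round(o["conf"],2),o["bbox"],np.round(c,1),len(xs),"rect",np.round(rc[0],1),np.round(rc[1],1),round(rc[2],1),"w@15",np.round(atz(d,c,.015)[0,:2],3))
save(d,"topc",(150,90,420,300),2.9)
E
```

```text
supply1 0.96 [153.9, 262.8, 171.7, 293.2] [161.6 277.3] 407 rect [161.5 277. ] [15.3 28. ] 15.3 w@15 [0.186 0.303]
supply1 0.84 [227.8, 183.1, 245.3, 211.1] [237.3 196.2] 367 rect [237.  196.3] [15.  26.5] 9.5 w@15 [0.423 0.079]
supply1 0.76 [106.4, 230.4, 136.8, 251.0] [120.5 238.3] 363 rect [120.2 238.2] [26.3 14.4] 16.7 w@15 [0.302 0.424]
supply1 0.71 [172.8, 182.5, 191.5, 208.7] [182.3 197.1] 350 rect [182.2 197.8] [14.8 25.6] 8.1 w@15 [0.422 0.242]
supply1 0.66 [337.8, 195.9, 354.6, 221.0] [346.6 208.5] 372 rect [346.5 208.5] [25. 15.] 90.0 w@15 [ 0.384 -0.244]
supply1 0.55 [278.7, 176.9, 294.9, 202.9] [285.5 189.7] 355 rect [285.6 189.9] [25.9 14.1] 78.7 w@15 [ 0.441 -0.064]
clicker 0.91 [387.8, 126.8, 399.4, 168.7] [393.8 148. ] 435 rect [394.  146.6] [12.4 39.3] 4.1 w@15 [ 0.563 -0.388]
cradle 0.96 [375.9, 139.0, 391.5, 166.7] [381.9 150.7] 347 rect [382.  150.5] [29. 12.] 90.0 w@15 [ 0.555 -0.352]
stop 0.75 [173.3, 185.6, 191.3, 209.1] [182.1 197.3] 364 rect [182.  197.8] [15.1 25.6] 9.5 w@15 [0.421 0.243]
stop 0.58 [128.5, 147.1, 160.8, 173.8] [142.1 158.5] 609 rect [142.2 
[... 258 characters left out ...]
98 -0.378]
stand 0.61 [190.6, 104.5, 335.0, 179.0] [262.3 141.8] 8757 rect [262.6 143.6] [ 68.3 142.1] 88.7 w@15 [0.584 0.003]
stand 0.5 [275.5, 174.7, 294.1, 203.0] [285.4 189.7] 360 rect [285.6 189.9] [25.9 14.5] 78.7 w@15 [ 0.441 -0.064]
stand 0.43 [338.5, 196.8, 355.5, 223.0] [346.4 208.3] 406 rect [346.  208.5] [27. 16.] 90.0 w@15 [ 0.384 -0.243]
stand 0.37 [389.6, 128.2, 404.0, 166.5] [394.  147.5] 418 rect [394.  146.5] [39. 12.] 90.0 w@15 [ 0.564 -0.388]
cover 0.86 [192.4, 114.8, 334.7, 178.3] [262.3 139.7] 6817 rect [262.  145.5] [ 63. 140.] 90.0 w@15 [0.591 0.004]
cover_bar 0.64 [193.3, 112.4, 332.7, 178.0] [262.4 139.8] 6855 rect [262.8 145.8] [ 62.7 139.6] 88.7 w@15 [0.59  0.003]
```

View pics/topc.png

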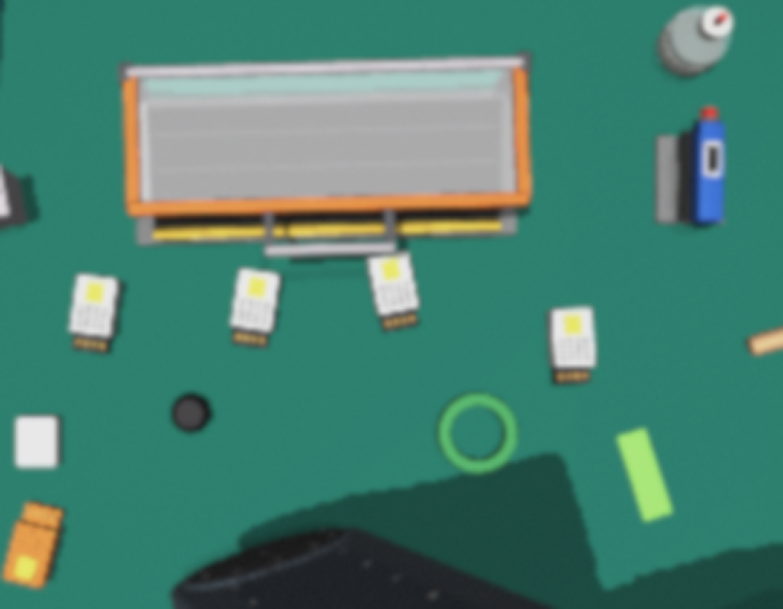

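```bash
cat >> h.py <<'E'
def frame(yaw_jaw, tilt=0.0, flip=False):
    """tool axes: y approach; tilt forward (pitch) about world y; jaw axis horizontal at yaw"""
    pass
def tool():
    s=r.sense(); return s["position"],R.from_rotvec(s["orientation"])
E
python3 - <<'E'
from h import *
s=r.sense(); M=R.from_rotvec(s["orientation"]).as_matrix(); print(np.round(M,3))
d=r.read_camera("top")
f=lambda p:(p[0]/2.9+150,p[1]/2.9+90)
print("bar",atz(d,[f((265,250)),f((395,243)),f((330,247))],.125))
print("hinge corners",atz(d,[f((125,70)),f((527,58))],.13))
print("frame front",atz(d,[f((130,210)),f((528,200))],.127))
print("clicker",atz(d,[f((712,112)),f((708,222)),f((710,165))],.066))
print("cradle foot left edge",atz(d,[f((657,135)),f((657,223))],.008))
print("stop top px"); 
save(d,"tops",(60,80,260,300),2.7)
r.read_camera("scene")
e=r.read_camera("scene");save(e,"sc1",(110,90,400,280),2.7)
E
```

```text
[[ 0.279  0.     0.96 ]
 [-0.96  -0.     0.279]
 [ 0.    -1.     0.   ]]
bar [[ 0.4727789   0.06363126  0.125     ]
 [ 0.47831614 -0.05757932  0.125     ]
 [ 0.47507993  0.00303562  0.125     ]]
hinge corners [[ 0.64211147  0.19313616  0.13      ]
 [ 0.65026588 -0.18260823  0.13      ]]
frame front [[ 0.51103024  0.18910541  0.127     ]
 [ 0.5173001  -0.18182182  0.127     ]]
clicker [[ 0.61060319 -0.37659358  0.066     ]
 [ 0.50173614 -0.3700022   0.066     ]
 [ 0.55803205 -0.37333906  0.066     ]]
cradle foot left edge [[ 0.59858206 -0.33945096  0.008     ]
 [ 0.50723335 -0.3374122   0.008     ]]
stop top px
```

View pics/tops.png

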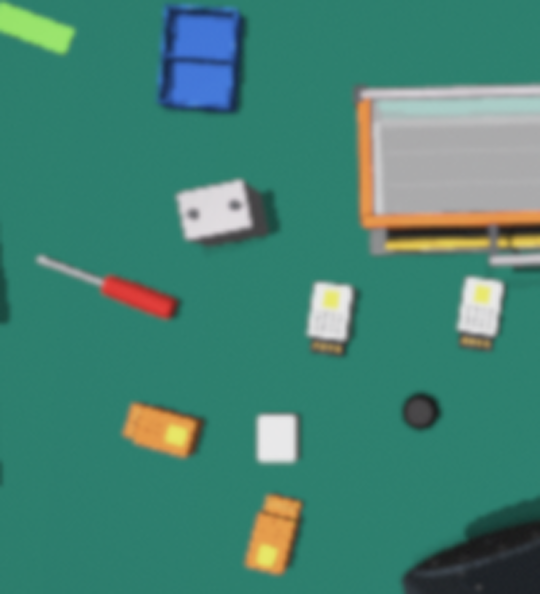

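View pics/sc1.png

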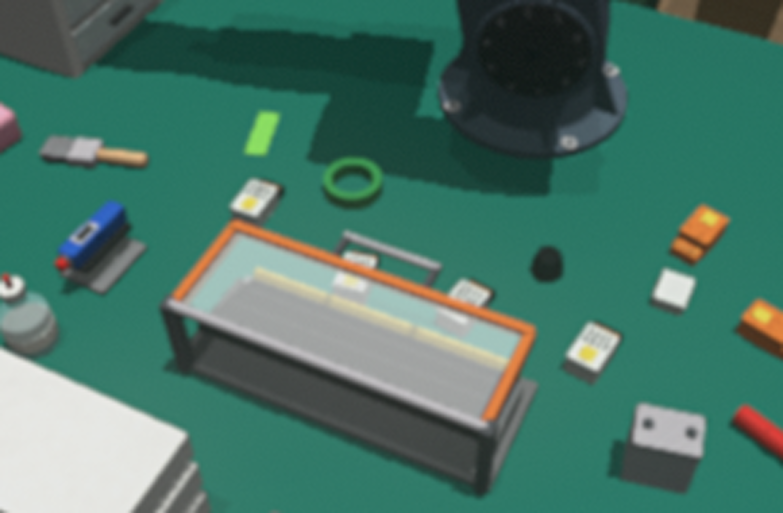

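```bash
cat >> h.py <<'E'
def Rdown(jaw_ang, tilt=0.0):
    """tool x horizontal at angle jaw_ang; approach y = down, tilted by tilt (about world y, forward +x)"""
    c,s=np.cos(jaw_ang),np.sin(jaw_ang)
    x=np.array([c,s,0]); y=np.array([0,0,-1.]); z=np.cross(x,y)
    M=R.from_matrix(np.c_[x,y,z])
    return R.from_rotvec([0,-tilt,0])*M
def plan(P=None,Rt=None,rmax=.12,omax=.04,n=None):
    """print rotation-in-place rows then translation rows from the measured pose"""
    p,Rm=tool()
    if Rt is not None:
        rv=(Rm.inv()*Rt).as_rotvec(); k=max(1,int(np.ceil(np.abs(rv).max()/rmax))); print("ROT total",np.round(rv,3),"=",k,"x",np.round(rv/k,4)); Rm=Rt
    if P is not None:
        o=Rm.inv().apply(np.array(P)-p); k=n or max(1,int(np.ceil(np.abs(o).max()/omax))); print("OFF total",np.round(o,4),"=",k,"x",np.round(o/k,4))
E
python3 - <<'E'
from h import *
plan([.475,.003,.24],Rdown(0.02))
E
```

```text
ROT total [ 0.    -1.308 -0.   ] = 11 x [ 0.     -0.1189 -0.    ]
OFF total [0.3451 0.0639 0.4763] = 12 x [0.0288 0.0053 0.0397]
```

Request:
jog_arm([
  {"rot": [0, -0.119, 0]},
  {"rot": [0, -0.119, 0]},
  {"rot": [0, -0.119, 0]},
  {"rot": [0, -0.119, 0]},
  {"rot": [0, -0.119, 0]},
  {"rot": [0, -0.119, 0]},
  {"rot": [0, -0.119, 0]},
  {"rot": [0, -0.119, 0]},
  {"rot": [0, -0.119, 0]},
  {"rot": [0, -0.119, 0]},
  {"rot": [0, -0.118, 0]},
])

```text
invalid input at $.steps[0]: expected keys offset, rot, jaw
```

```bash
python3 - <<'E'
from h import *
st();plan([.475,.003,.24],Rdown(0.02))
E
```

```text
{'t': 0.8, 'qpos': [-1.288, 0.2129, -0.0344, 1.3235, -0.0, 1.5708], 'position': [0.1395, -0.4801, 0.3039], 'orientation': [-1.3298, 0.9984, -0.9984], 'force': [0.0728, -0.7663, -0.4631], 'width': 0.9978}
ROT total [ 0.    -1.308 -0.   ] = 11 x [ 0.     -0.1189 -0.    ]
OFF total [0.3451 0.0639 0.4763] = 12 x [0.0288 0.0053 0.0397]
```

Request:
jog_arm([
  {"offset": [0, 0, 0], "rot": [0, -0.119, 0], "jaw": 0},
  {"offset": [0, 0, 0], "rot": [0, -0.119, 0], "jaw": 0},
  {"offset": [0, 0, 0], "rot": [0, -0.119, 0], "jaw": 0},
  {"offset": [0, 0, 0], "rot": [0, -0.119, 0], "jaw": 0},
  {"offset": [0, 0, 0], "rot": [0, -0.119, 0], "jaw": 0},
  {"offset": [0, 0, 0], "rot": [0, -0.119, 0], "jaw": 0},
  {"offset": [0, 0, 0], "rot": [0, -0.119, 0], "jaw": 0},
  {"offset": [0, 0, 0], "rot": [0, -0.119, 0], "jaw": 0},
  {"offset": [0, 0, 0], "rot": [0, -0.119, 0], "jaw": 0},
  {"offset": [0, 0, 0], "rot": [0, -0.119, 0], "jaw": 0},
  {"offset": [0, 0, 0], "rot": [0, -0.118, 0], "jaw": 0},
])

```text
t: 1.72
position: [0.1395, -0.4801, 0.3039]
orientation: [-1.571, -0.02, 0.02]
force: [-0.1, 0.0, 0.6]
width: 1.003
```

```bash
python3 - <<'E'
from h import *
st();plan([.475,.003,.24],Rdown(0.02))
E
```

```text
{'t': 1.7167, 'qpos': [-1.288, 0.2129, -0.0344, 1.3235, -0.0, 0.2569], 'position': [0.1395, -0.4801, 0.3039], 'orientation': [-1.5707, -0.0203, 0.0203], 'force': [-0.0976, 0.0198, 0.6273], 'width': 1.0025}
ROT total [ 0.     0.006 -0.   ] = 1 x [ 0.      0.0059 -0.    ]
OFF total [0.3451 0.0639 0.4763] = 12 x [0.0288 0.0053 0.0397]
```

Request:
jog_arm([
  {"offset": [0.029, 0.005, 0.04], "rot": [0, 0, 0], "jaw": 0},
  {"offset": [0.029, 0.005, 0.04], "rot": [0, 0, 0], "jaw": 0},
  {"offset": [0.029, 0.005, 0.04], "rot": [0, 0, 0], "jaw": 0},
  {"offset": [0.029, 0.005, 0.04], "rot": [0, 0, 0], "jaw": 0},
  {"offset": [0.029, 0.005, 0.04], "rot": [0, 0, 0], "jaw": 0},
  {"offset": [0.029, 0.005, 0.04], "rot": [0, 0, 0], "jaw": 0},
  {"offset": [0.029, 0.005, 0.04], "rot": [0, 0, 0], "jaw": 0},
  {"offset": [0.029, 0.005, 0.04], "rot": [0, 0, 0], "jaw": 0},
  {"offset": [0.029, 0.005, 0.04], "rot": [0, 0, 0], "jaw": 0},
  {"offset": [0.029, 0.005, 0.04], "rot": [0, 0, 0], "jaw": 0},
  {"offset": [0.029, 0.005, 0.04], "rot": [0, 0, 0], "jaw": 0},
  {"offset": [0.026, 0.005, 0.036], "rot": [0, 0, 0], "jaw": 0.4},
  {"offset": [0, 0, 0], "rot": [0, 0, 0], "jaw": 0.4},
])

```text
t: 2.8
position: [0.426, -0.0664, 0.2523]
orientation: [-1.569, -0.021, 0.02]
force: [-0.8, -0.6, -0.2]
width: 0.753
```

```bash
python3 - <<'E'
from h import *
st();plan([.475,.003,.179],Rdown(0.02))
d=r.read_camera("wrist");save(d,"w1",k=1.5)
T=d["world_from_camera"]; print(T)
print(proj(d,[[.475,.003,.125],[.4765,.052,.125],[.474,-.049,.125]],True))
E
```

```text
{'t': 2.8, 'qpos': [-0.1556, 0.0893, -0.3121, 1.1692, 0.0015, 1.3893], 'position': [0.426, -0.0664, 0.2523], 'orientation': [-1.5692, -0.0208, 0.02], 'force': [-0.7517, -0.5817, -0.1778], 'width': 0.7525}
ROT total [-0.001  0.006  0.001] = 1 x [-0.0015  0.006   0.0005]
OFF total [0.0504 0.0733 0.0684] = 2 x [0.0252 0.0367 0.0342]
[[ 9.99666422e-01  2.45461769e-02  8.03305353e-03  4.23002928e-01]
 [ 2.58261632e-02 -9.47244858e-01 -3.19468602e-01  1.46706264e-02]
 [-2.32464167e-04  3.19569498e-01 -9.47562812e-01  3.22848439e-01]
 [ 0.00000000e+00  0.00000000e+00  0.00000000e+00  1.00000000e+00]]
[[327.59863337 116.30063365]
 [332.93880373  45.29923385]
 [320.11020941 189.45837235]]
```

View pics/w1.png

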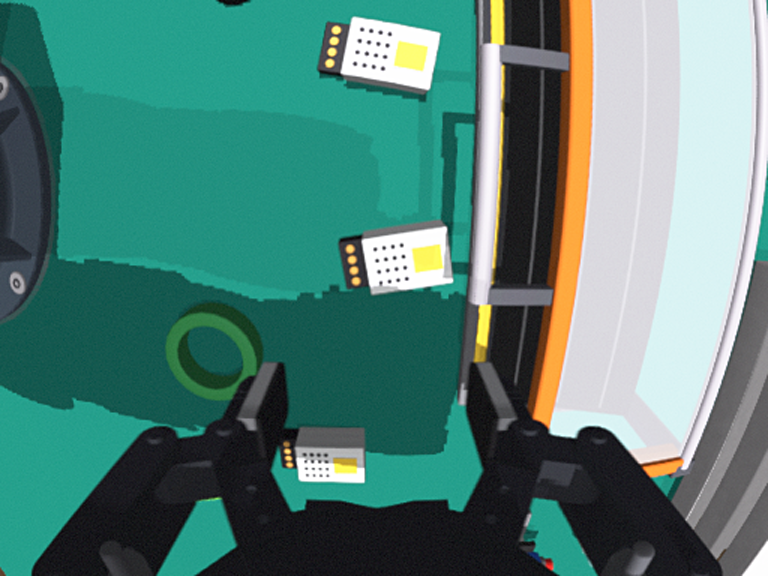

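Request:
jog_arm([
  {"offset": [0.0125, 0, 0.018], "rot": [0, 0, 0], "jaw": 0.4},
  {"offset": [0.0125, 0, 0.018], "rot": [0, 0, 0], "jaw": 0.4},
  {"offset": [0.0125, 0, 0.018], "rot": [0, 0, 0], "jaw": 0.4},
  {"offset": [0.0125, 0, 0.018], "rot": [0, 0, 0], "jaw": 0.4},
  {"offset": [0, 0, 0], "rot": [0, 0, 0], "jaw": 0.4},
  {"offset": [0, 0.018, 0], "rot": [0, 0, 0], "jaw": 0.4},
  {"offset": [0, 0.018, 0], "rot": [0, 0, 0], "jaw": 0.4},
  {"offset": [0, 0.018, 0], "rot": [0, 0, 0], "jaw": 0.4},
  {"offset": [0, 0.018, 0], "rot": [0, 0, 0], "jaw": 0.4},
  {"offset": [0, 0, 0], "rot": [0, 0, 0], "jaw": 0.4},
])

```text
t: 3.68
position: [0.4698, 0.0003, 0.1785]
orientation: [-1.571, -0.011, 0.018]
force: [-1.3, -0.4, -0.9]
width: 0.6
```

```bash
python3 - <<'E'
from h import *
st();plan([.475,.003,.179],Rdown(0.02))
d=r.read_camera("wrist");save(d,"w2",k=1.5)
E
```

```text
{'t': 3.6833, 'qpos': [0.0007, 0.218, -0.3536, 1.0038, -0.0002, 1.5526], 'position': [0.4698, 0.0003, 0.1785], 'orientation': [-1.5709, -0.0112, 0.0184], 'force': [-1.2572, -0.3924, -0.8722], 'width': 0.6002}
ROT total [ 0.    -0.001 -0.005] = 1 x [ 0.0002 -0.0011 -0.0046]
OFF total [ 0.0052 -0.0005  0.0026] = 1 x [ 0.0052 -0.0005  0.0026]
```

View pics/w2.png

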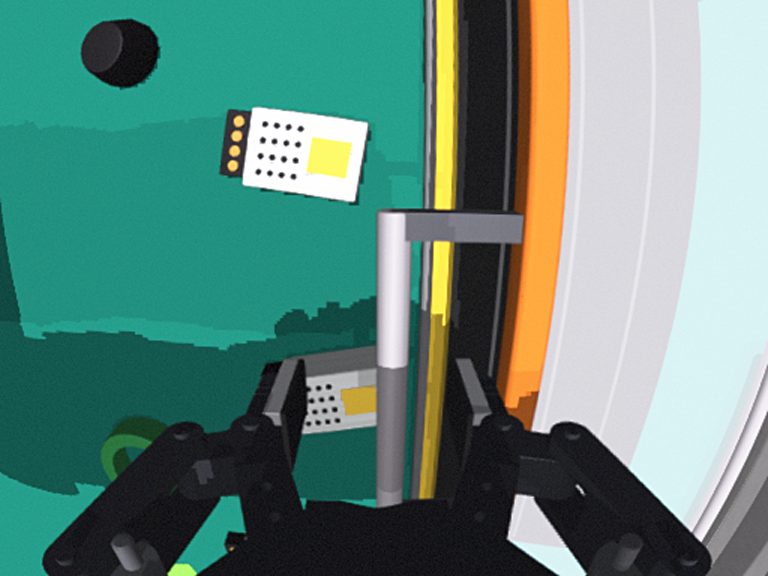

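Request:
jog_arm([
  {"offset": [0.005, 0.003, 0.001], "rot": [0, 0, 0], "jaw": 0.4},
  {"offset": [0, 0, 0], "rot": [0, 0, 0], "jaw": 1},
  {"offset": [0, 0, 0], "rot": [0, 0, 0], "jaw": 1},
  {"offset": [0, 0, 0], "rot": [0, 0, 0], "jaw": 1},
  {"offset": [0, 0, 0], "rot": [0, 0, 0], "jaw": 1},
  {"offset": [0, 0, 0], "rot": [0, 0, 0], "jaw": 1},
  {"offset": [0, 0, 0], "rot": [0, 0, 0], "jaw": 1},
  {"offset": [0, 0, 0], "rot": [0, 0, 0], "jaw": 1},
  {"offset": [0, 0, 0], "rot": [0, 0, 0], "jaw": 1},
])

```text
t: 4.48
position: [0.4747, 0.0021, 0.1786]
orientation: [-1.571, -0.012, 0.018]
force: [-22.1, -1.4, 18.8]
width: 0.093
```

```bash
python3 - <<'E'
from h import *
s=st()
# arc in 0.1 rad increments about hinge x=.646 z=.125 , start .4755
import math
L=.170
a=[(i*0.15) for i in range(13)]
for i in range(1,13):
    dx=L*(math.cos(a[i-1])-math.cos(a[i])); dz=L*(math.sin(a[i])-math.sin(a[i-1]))
    print(round(a[i],2),round(dx,4),round(-dz,4))
E
```

```text
{'t': 4.4833, 'qpos': [0.0046, 0.2268, -0.3418, 1.0059, -0.0004, 1.5557], 'position': [0.4747, 0.0021, 0.1786], 'orientation': [-1.5712, -0.0125, 0.0184], 'force': [-22.1407, -1.4498, 18.753], 'width': 0.0929}
0.15 0.0019 -0.0254
0.3 0.0057 -0.0248
0.45 0.0093 -0.0237
0.6 0.0128 -0.022
0.75 0.0159 -0.0199
0.9 0.0187 -0.0173
1.05 0.0211 -0.0143
1.2 0.023 -0.011
1.35 0.0244 -0.0074
1.5 0.0252 -0.0037
1.65 0.0255 0.0001
1.8 0.0252 0.0039
```

Request:
jog_arm([
  {"offset": [0.0005, -0.0125, 0], "rot": [0, 0, 0], "jaw": 1},
  {"offset": [0.0015, -0.0125, 0], "rot": [0, 0, 0], "jaw": 1},
  {"offset": [0.0025, -0.0125, 0], "rot": [0, 0, 0], "jaw": 1},
  {"offset": [0.0032, -0.0123, 0], "rot": [0, 0, 0], "jaw": 1},
  {"offset": [0.0042, -0.012, 0], "rot": [0, 0, 0], "jaw": 1},
  {"offset": [0.005, -0.0117, 0], "rot": [0, 0, 0], "jaw": 1},
  {"offset": [0.006, -0.0112, 0], "rot": [0, 0, 0], "jaw": 1},
  {"offset": [0.0068, -0.0108, 0], "rot": [0, 0, 0], "jaw": 1},
])

```text
t: 5.15
position: [0.5029, 0.0026, 0.2742]
orientation: [-1.571, -0.009, 0.021]
force: [-33.2, -2.9, 17.4]
width: 0.091
```

```bash
python3 - <<'E'
from h import *
s=st()
d=r.read_camera("scene");save(d,"s2",(110,60,400,280),2.7)
E
```

```text
{'t': 5.15, 'qpos': [0.0054, 0.2319, -0.0853, 1.2612, -0.0006, 1.5566], 'position': [0.5029, 0.0026, 0.2742], 'orientation': [-1.5713, -0.0094, 0.0214], 'force': [-33.155, -2.8511, 17.4337], 'width': 0.0906}
```

View pics/s2.png

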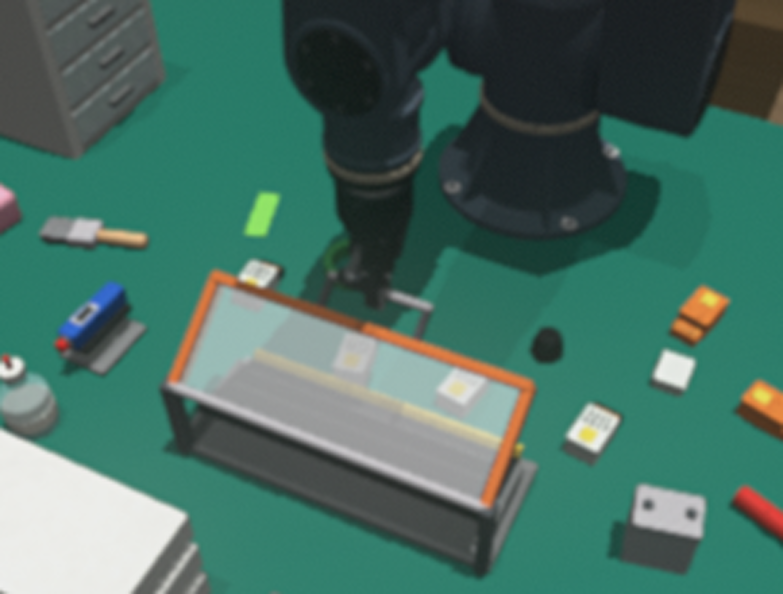

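Request:
jog_arm([
  {"offset": [0.0065, -0.0108, 0], "rot": [0, 0, 0], "jaw": 1},
  {"offset": [0.0077, -0.0102, 0], "rot": [0, 0, 0], "jaw": 1},
  {"offset": [0.0085, -0.0093, 0], "rot": [0, 0, 0], "jaw": 1},
  {"offset": [0.009, -0.0085, 0], "rot": [0, 0, 0], "jaw": 1},
  {"offset": [0.01, -0.0077, 0], "rot": [0, 0, 0], "jaw": 1},
  {"offset": [0.0105, -0.0068, 0], "rot": [0, 0, 0], "jaw": 1},
  {"offset": [0.0112, -0.006, 0], "rot": [0, 0, 0], "jaw": 1},
  {"offset": [0.0116, -0.0052, 0], "rot": [0, 0, 0], "jaw": 1},
])

```text
t: 5.87
position: [0.5816, 0.0041, 0.3399]
orientation: [-1.571, -0.016, 0.014]
force: [0.3, -0.1, -7.2]
width: 0.086
```

```bash
python3 - <<'E'
from h import *
s=st()
E
```

```text
{'t': 5.8667, 'qpos': [0.0072, 0.3876, 0.2937, 1.4756, -0.0004, 1.5584], 'position': [0.5816, 0.0041, 0.3399], 'orientation': [-1.5711, -0.0164, 0.0144], 'force': [0.2721, -0.0671, -7.1772], 'width': 0.0858}
```

Request:
jog_arm([
  {"offset": [0.0097, -0.0032, 0], "rot": [0, 0, 0], "jaw": 1},
  {"offset": [0.0097, -0.0026, 0], "rot": [0, 0, 0], "jaw": 1},
  {"offset": [0.0097, -0.0021, 0], "rot": [0, 0, 0], "jaw": 1},
  {"offset": [0.0097, -0.0013, 0], "rot": [0, 0, 0], "jaw": 1},
  {"offset": [0.0097, -0.0009, 0], "rot": [0, 0, 0], "jaw": 1},
  {"offset": [0.0097, -0.0003, 0], "rot": [0, 0, 0], "jaw": 1},
  {"offset": [0.0097, 0.0003, 0], "rot": [0, 0, 0], "jaw": 1},
  {"offset": [0.0097, 0.0008, 0], "rot": [0, 0, 0], "jaw": 1},
  {"offset": [0.0097, 0.0013, 0], "rot": [0, 0, 0], "jaw": 1},
  {"offset": [0.0097, 0.002, 0], "rot": [0, 0, 0], "jaw": 1},
])

```text
t: 6.7
position: [0.6791, 0.0058, 0.3455]
orientation: [-1.571, -0.017, 0.013]
force: [-0.4, -1.9, 5.9]
width: 0.087
```

```bash
python3 - <<'E'
from h import *
s=st()
d=r.read_camera("scene");save(d,"s3",(110,0,400,280),2.1)
E
```

```text
{'t': 6.7, 'qpos': [0.0088, 0.6429, 0.7184, 1.6441, -0.0006, 1.5602], 'position': [0.6791, 0.0058, 0.3455], 'orientation': [-1.5713, -0.0171, 0.0135], 'force': [-0.3957, -1.9178, 5.9057], 'width': 0.0871}
```

View pics/s3.png

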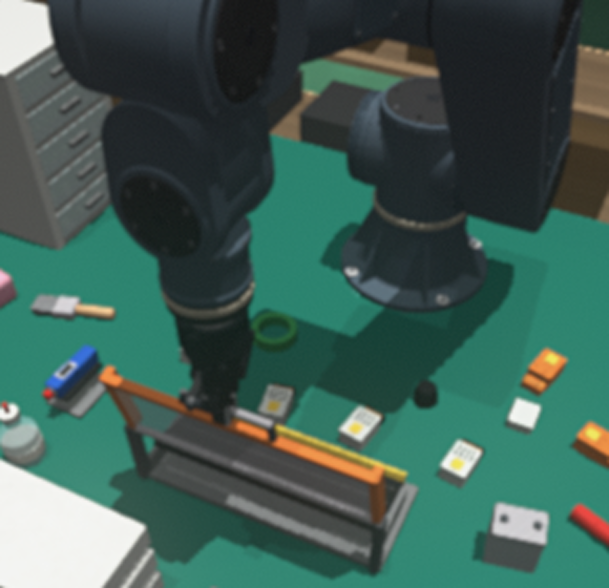

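Request:
jog_arm([
  {"offset": [0.01, 0.0024, 0], "rot": [0, 0, 0], "jaw": 1},
  {"offset": [0.01, 0.003, 0], "rot": [0, 0, 0], "jaw": 1},
  {"offset": [0.01, 0.0036, 0], "rot": [0, 0, 0], "jaw": 1},
  {"offset": [0, 0, 0], "rot": [0, 0, 0], "jaw": 1},
  {"offset": [0, 0, 0], "rot": [0, 0, 0], "jaw": 0.5},
  {"offset": [0, 0, 0], "rot": [0, 0, 0], "jaw": 0},
  {"offset": [0, 0, 0], "rot": [0, 0, 0], "jaw": 0},
  {"offset": [0, 0, 0], "rot": [0, 0, 0], "jaw": 0},
  {"offset": [0, -0.01, 0], "rot": [0, 0, 0], "jaw": 0},
  {"offset": [0, -0.02, 0], "rot": [0, 0, 0], "jaw": 0},
  {"offset": [0, -0.02, 0], "rot": [0, 0, 0], "jaw": 0},
  {"offset": [0, -0.02, 0], "rot": [0, 0, 0], "jaw": 0},
])

```text
t: 7.75
position: [0.7013, 0.0071, 0.3968]
orientation: [-1.571, -0.013, 0.018]
force: [0.8, 0.2, 1.0]
width: 0.998
```

```bash
python3 - <<'E'
from h import *
s=st()
d=r.read_camera("scene");save(d,"s4",(110,0,400,280),2.1)
E
```

```text
{'t': 7.75, 'qpos': [0.0101, 0.8807, 1.3185, 2.0118, 0.0001, 1.5607], 'position': [0.7013, 0.0071, 0.3968], 'orientation': [-1.5707, -0.0133, 0.0183], 'force': [0.8288, 0.2216, 1.0266], 'width': 0.9977}
```

View pics/s4.png

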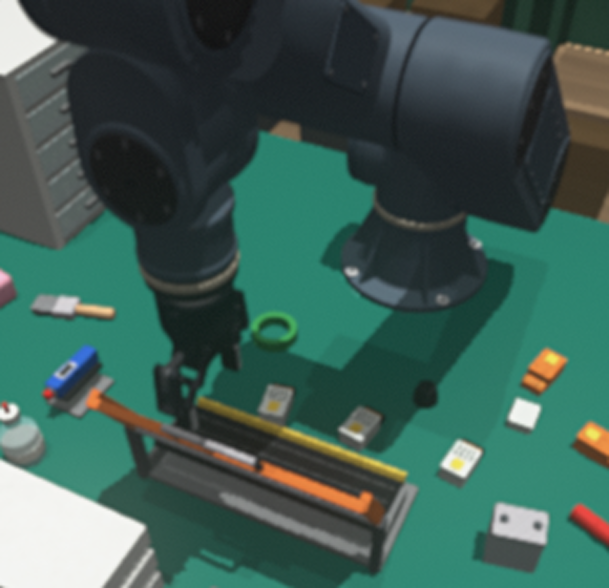

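Request:
jog_arm([
  {"offset": [-0.03, 0, 0], "rot": [0, 0, 0], "jaw": 0},
  {"offset": [-0.035, 0, 0], "rot": [0, 0, 0], "jaw": 0},
  {"offset": [-0.035, 0, 0], "rot": [0, 0, 0], "jaw": 0},
  {"offset": [-0.035, 0, 0], "rot": [0, 0, 0], "jaw": 0},
  {"offset": [-0.035, 0, 0], "rot": [0, 0, 0], "jaw": 0},
  {"offset": [-0.035, 0, 0], "rot": [0, 0, 0], "jaw": 0},
  {"offset": [-0.035, 0, 0], "rot": [0, 0, 0], "jaw": 0},
  {"offset": [-0.035, 0, 0], "rot": [0, 0, 0], "jaw": 0},
  {"offset": [0, 0, 0], "rot": [0, -0.12, 0], "jaw": 0},
  {"offset": [0, 0, 0], "rot": [0, -0.12, 0], "jaw": 0},
  {"offset": [0, 0, 0], "rot": [0, -0.12, 0], "jaw": 0},
  {"offset": [0, 0, 0], "rot": [0, -0.12, 0], "jaw": 0},
  {"offset": [0, 0, 0], "rot": [0, -0.12, 0], "jaw": 0},
  {"offset": [0, 0, 0], "rot": [0, -0.12, 0], "jaw": 0},
  {"offset": [0, 0, 0], "rot": [0, -0.12, 0], "jaw": 0},
  {"offset": [0, 0, 0], "rot": [0, -0.12, 0], "jaw": 0},
  {"offset": [0, 0, 0], "rot": [0, -0.12, 0], "jaw": 0},
  {"offset": [0, 0, 0], "rot": [0, -0.12, 0], "jaw": 0},
  {"offset": [0, 0, 0], "rot": [0, -0.12, 0], "jaw": 0},
  {"offset": [0, 0, 0], "rot": [0, -0.12, 0], "jaw": 0},
])

```text
t: 9.47
position: [0.5059, 0.0031, 0.4029]
orientation: [-1.255, -1.129, 1.133]
force: [0.7, -0.1, 0.6]
width: 1.0
```

```bash
python3 - <<'E'
from h import *
s=st()
d=r.read_camera("top");save(d,"t4",(150,90,420,300),2.9)
d=r.read_camera("wrist");save(d,"w4",k=1.5)
E
```

```text
{'t': 9.4667, 'qpos': [0.006, 0.2382, 0.2471, 1.5828, 0.0001, 0.1108], 'position': [0.5059, 0.0031, 0.4029], 'orientation': [-1.2547, -1.1294, 1.1332], 'force': [0.7295, -0.078, 0.6323], 'width': 0.9998}
```

View pics/t4.png

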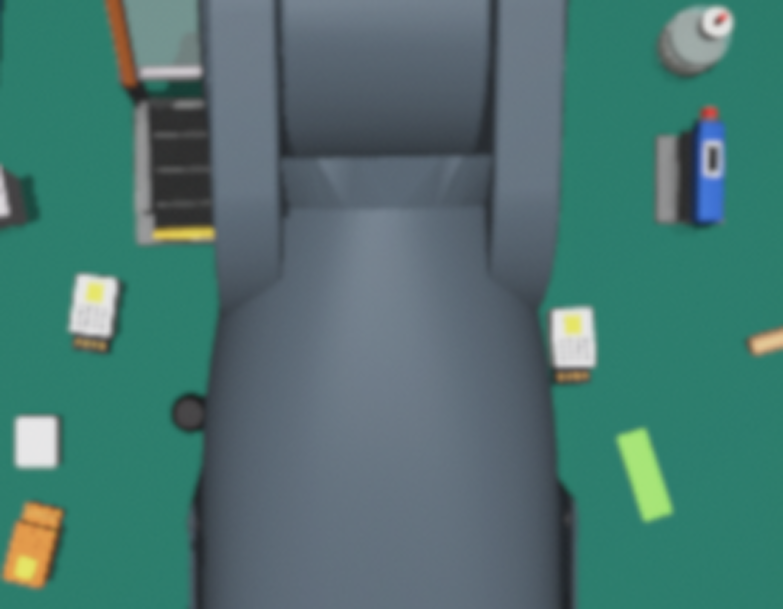

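View pics/w4.png

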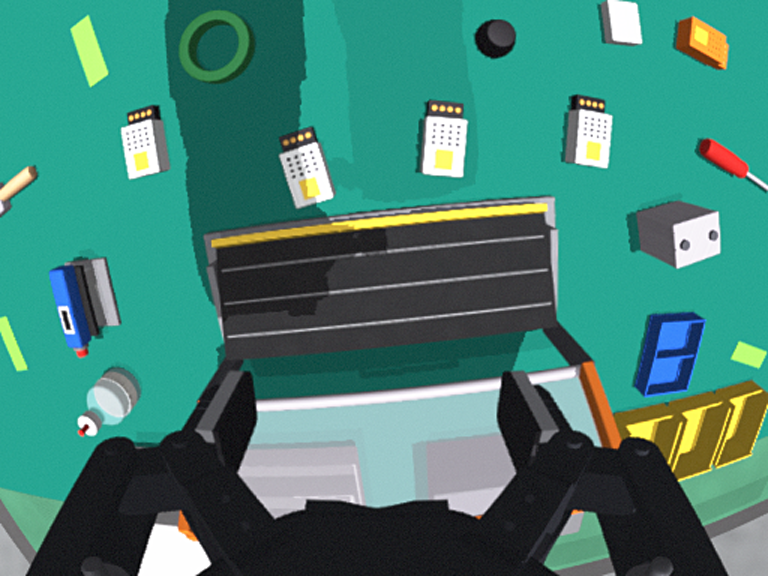

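```bash
cat > look.py <<'E'
from h import *
def boxpts(x,y,yaw,zs=(0,.03)):
    c,s=np.cos(yaw),np.sin(yaw); out=[]
    for z in zs:
        for a,b in [(-.038,-.02),(.038,-.02),(.038,.02),(-.038,.02)]: out.append([x+c*a-s*b,y+s*a+c*b,z])
    return np.array(out)
E
python3 - <<'E'
from look import *
d=r.read_camera("wrist")
p=np.array([[212,243],[548,208],[228,358],[556,322],[205,237],[553,199]])/1.5
print("lip mid z.041",atz(d,p[:2],.041,True).round(4))
print("upper edge",atz(d,p[2:4],.0706,True).round(4))
print("base front corner?",atz(d,p[4:],.042,True).round(4))
o=sorted(r.silhouettes("wrist","supply1"),key=lambda o:-o["conf"])
for q in o:
    ys,xs=np.nonzero(q["mask"]); c=[xs.mean(),ys.mean()]
    rc=cv2.minAreaRect(np.c_[xs,ys].astype(np.float32))
    print(round(q["conf"],2),np.round(c,1),atz(d,c,.015,True)[0,:2].round(3),np.round(rc[1]),round(rc[2]))
for n in ["bed","stop","clicker","cradle","bottle"]:
  for q in r.silhouettes("wrist",n)[:2]:
    ys,xs=np.nonzero(q["mask"]); c=[xs.mean(),ys.mean()]; print(n,round(q["conf"],2),np.round(c,1),np.round(q["bbox"]))
save(d,"w4a",(60,50,270,180),3.6);save(d,"w4b",(270,50,500,190),3.4)
E
```

```text
lip mid z.041 [[ 0.4999 -0.1698  0.041 ]
 [ 0.5004  0.1787  0.041 ]]
upper edge [[ 0.6182 -0.1685  0.0706]
 [ 0.6146  0.1771  0.0706]]
base front corner? [[ 0.4924 -0.176   0.042 ]
 [ 0.4913  0.1842  0.042 ]]
0.96 [294.7  91.5] [0.423 0.078] [28. 50.] 5
0.9 [466.4  24.7] [0.298 0.419] [39. 24.] 29
0.84 [203.2 111.8] [ 0.439 -0.065] [48. 29.] 71
0.8 [390.9  85.5] [0.419 0.24 ] [29. 46.] 3
0.65 [96.1 97.2] [ 0.383 -0.244] [45. 27.] 78
0.16 [ 65.2 198. ] [ 0.55  -0.357] [50. 22.] 76
bed 0.81 [257.6 187.6] [142. 133. 373. 239.]
bed 0.51 [270.7 298.3] [121. 239. 417. 360.]
stop 0.9 [452.8 152.1] [425. 132. 479. 175.]
clicker 0.86 [ 47.7 207.8] [ 31. 181.  63. 237.]
clicker 0.21 [264.1 231.4] [120. 126. 415. 359.]
cradle 0.72 [ 64.9 197.6] [ 44. 176.  83. 226.]
bottle 0.97 [ 74.9 268.7] [ 53. 245.  98. 293.]
bottle 0.21 [ 47.8 207.9] [ 32. 181.  60. 242.]
```

View pics/w4a.png

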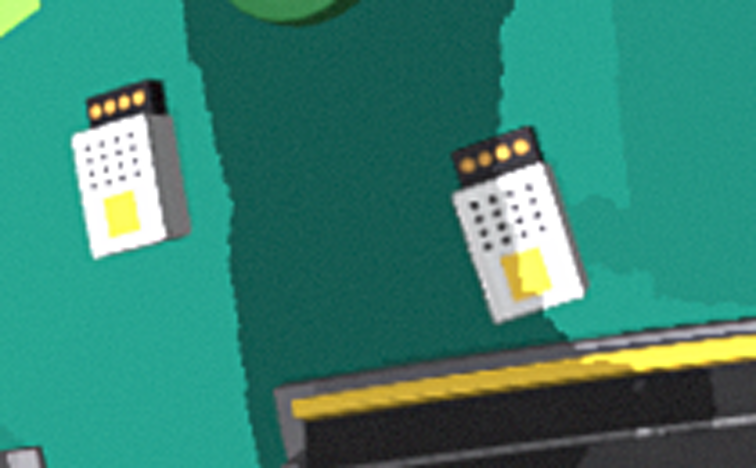

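View pics/w4b.png

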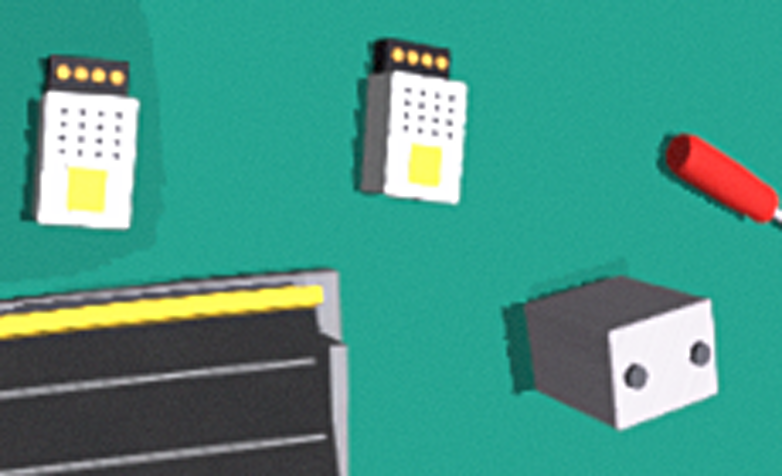

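```bash
cat >> look.py <<'E'
from scipy.optimize import minimize
def sup_pts(x,y,yaw):
    c,s=np.cos(yaw),np.sin(yaw); L=[]
    for a in(-.02,.038):
        for b in(-.02,.02):
            for z in(0,.03): L.append((a,b,z))
    for b in(-.02,.02):
        for z in(0,.016): L.append((-.038,b,z))
    L=np.array(L); return np.c_[x+c*L[:,0]-s*L[:,1],y+s*L[:,0]+c*L[:,1],L[:,2]]
def fit(d,mask,p0,fish,pf=sup_pts):
    S=8; m=cv2.resize(mask.astype(np.uint8),None,fx=S,fy=S,interpolation=cv2.INTER_NEAREST)
    def cost(p):
        q=(proj(d,pf(p[0],p[1],p[2]),fish)+.5)*S
        h=cv2.convexHull(q.astype(np.int32)); im=np.zeros_like(m); cv2.fillConvexPoly(im,h,1)
        return np.count_nonzero(im!=m)/ (S*S)
    best=None
    for y0 in (-.4,-.2,0,.2,.4):
        rr=minimize(cost,[p0[0],p0[1],y0],method="Nelder-Mead",options=dict(initial_simplex=[[p0[0],p0[1],y0],[p0[0]+.006,p0[1],y0],[p0[0],p0[1]+.006,y0],[p0[0],p0[1],y0+.1]],maxiter=60))
        if best is None or rr.fun<best.fun: best=rr
    return best
def supplies(cam,show=True):
    d=r.read_camera(cam); fish=cam=="wrist"
    out=[]
    for q in r.silhouettes(cam,"supply1"):
        ys,xs=np.nonzero(q["mask"])
        if len(xs)<50: continue
        c=atz(d,[xs.mean(),ys.mean()],.015,fish)[0]
        col=d["pixels"][ys,xs].mean(0)
        if abs(c[1])>.32: continue
        b=fit(d,q["mask"],c,fish); out.append(b.x); print(cam,round(q["conf"],2),np.round(b.x,4),"cost",round(b.fun,1),"area",len(xs),"col",col.round())
    return out
E
python3 - <<'E'
from look import *
supplies("wrist")
E
```

```text
wrist 0.96 [ 0.4376 -0.0655  0.189 ] cost 124.6 area 1298 col [191. 188. 172.]
wrist 0.8 [ 0.421   0.0772 -0.1733] cost 96.1 area 1403 col [209. 210. 192.]
wrist 0.68 [ 0.3806 -0.2459  0.0597] cost 93.1 area 1196 col [190. 191. 175.]
```

```bash
python3 - <<'E'
from h import *
plan([.438,-.0655,.14],Rdown(1.571+.189),omax=.03)
E
```

```text
ROT total [-0.003 -0.301  0.   ] = 3 x [-0.0012 -0.1003  0.    ]
OFF total [-0.0544  0.2631  0.0801] = 9 x [-0.006   0.0292  0.0089]
```

Request:
jog_arm([
  {"offset": [0, 0, 0], "rot": [0, -0.1, 0], "jaw": 0},
  {"offset": [0, 0, 0], "rot": [0, -0.1, 0], "jaw": 0},
  {"offset": [0, 0, 0], "rot": [0, -0.1, 0], "jaw": 0},
  {"offset": [-0.006, 0.029, 0.009], "rot": [0, 0, 0], "jaw": 0},
  {"offset": [-0.006, 0.029, 0.009], "rot": [0, 0, 0], "jaw": 0},
  {"offset": [-0.006, 0.029, 0.009], "rot": [0, 0, 0], "jaw": 0},
  {"offset": [-0.006, 0.029, 0.009], "rot": [0, 0, 0], "jaw": 0},
  {"offset": [-0.006, 0.029, 0.009], "rot": [0, 0, 0], "jaw": 0},
  {"offset": [-0.006, 0.029, 0.009], "rot": [0, 0, 0], "jaw": 0},
  {"offset": [-0.006, 0.029, 0.009], "rot": [0, 0, 0], "jaw": 0},
  {"offset": [-0.006, 0.029, 0.009], "rot": [0, 0, 0], "jaw": 0},
  {"offset": [-0.006, 0.029, 0.009], "rot": [0, 0, 0], "jaw": 0},
  {"offset": [0, 0, 0], "rot": [0, 0, 0], "jaw": 0.2},
  {"offset": [0, 0, 0], "rot": [0, 0, 0], "jaw": 0.2},
])

```text
t: 11.18
position: [0.4355, -0.0652, 0.1422]
orientation: [-1.11, -1.343, 1.348]
force: [0.4, -0.3, 0.9]
width: 0.804
```

```bash
python3 - <<'E'
from h import *
st();plan([.438,-.0655,.08],Rdown(1.571+.189),omax=.03)
d=r.read_camera("wrist");save(d,"w5",k=1.5)
E
```

```text
{'t': 11.1833, 'qpos': [-0.1484, 0.1966, -0.4823, 0.8975, -0.0004, -0.3364], 'position': [0.4355, -0.0652, 0.1422], 'orientation': [-1.1096, -1.3425, 1.3482], 'force': [0.4457, -0.2861, 0.9338], 'width': 0.8042}
ROT total [-0.005 -0.001  0.001] = 1 x [-0.0054 -0.0012  0.0015]
OFF total [-0.0007  0.0622 -0.0024] = 3 x [-0.0002  0.0207 -0.0008]
```

View pics/w5.png

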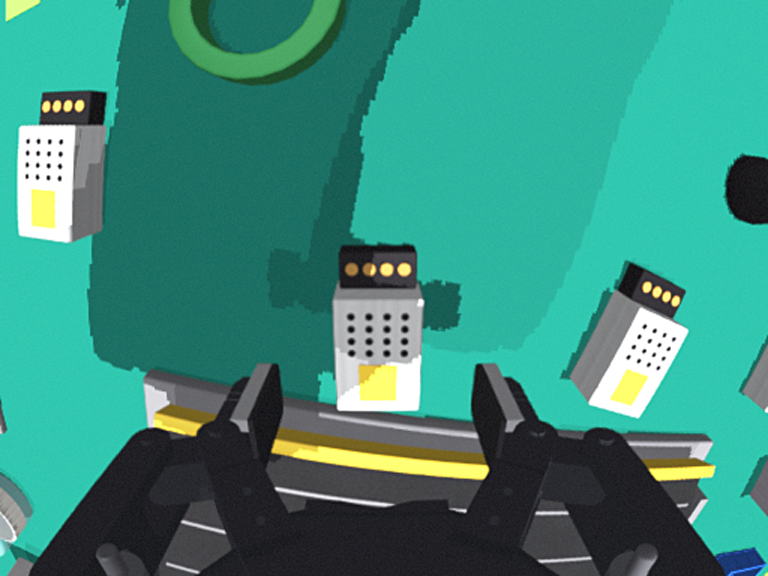

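Request:
jog_arm([
  {"offset": [0, 0.02, -0.001], "rot": [0, 0, 0], "jaw": 0.2},
  {"offset": [0, 0.02, -0.001], "rot": [0, 0, 0], "jaw": 0.2},
  {"offset": [0, 0.016, 0], "rot": [0, 0, 0], "jaw": 0.2},
  {"offset": [0, 0.006, 0], "rot": [0, 0, 0], "jaw": 0.2},
  {"offset": [0, 0, 0], "rot": [0, 0, 0], "jaw": 1},
  {"offset": [0, 0, 0], "rot": [0, 0, 0], "jaw": 1},
  {"offset": [0, 0, 0], "rot": [0, 0, 0], "jaw": 1},
  {"offset": [0, 0, 0], "rot": [0, 0, 0], "jaw": 1},
  {"offset": [0, 0, 0], "rot": [0, 0, 0], "jaw": 1},
  {"offset": [0, 0, 0], "rot": [0, 0, 0], "jaw": 1},
])

```text
t: 12.07
position: [0.4391, -0.0649, 0.0821]
orientation: [-1.113, -1.347, 1.348]
force: [-0.9, 1.0, 6.4]
width: 0.453
```

```bash
python3 - <<'E'
from h import *
st()
E
```

```text
{'t': 12.0667, 'qpos': [-0.1466, 0.273, -0.5615, 0.7371, -0.0003, -0.3358], 'position': [0.4391, -0.0649, 0.0821], 'orientation': [-1.1131, -1.3465, 1.3477], 'force': [-0.8818, 0.9504, 6.4227], 'width': 0.4528}
```

```bash
cat >> look.py <<'E'
BC=np.array([.562,.0045,.050]); BY=.012
BR=R.from_euler("ZYX",[BY,-.35,0])
def bedtcp(xb,yb,h): return BC+BR.apply([xb,yb,h])
Rbed=R.from_matrix(np.c_[BR.apply([0,1,0]),BR.apply([0,0,-1]),BR.apply([-1,0,0])])
E
python3 - <<'E'
from look import *
print(BR.as_matrix().round(3)); print(bedtcp(-.008,-.044,.083),bedtcp(-.008,-.044,.16))
plan(bedtcp(-.008,-.044,.16),Rbed,omax=.035)
E
```

```text
[[ 0.939 -0.012 -0.343]
 [ 0.011  1.    -0.004]
 [ 0.343  0.     0.939]]
[ 0.52655508 -0.03992853  0.12522475] [ 0.50015385 -0.04024536  0.19755645]
ROT total [-0.35   0.175  0.031] = 3 x [-0.1166  0.0585  0.0103]
OFF total [ 0.0239 -0.0874 -0.0972] = 3 x [ 0.008  -0.0291 -0.0324]
```

Request:
jog_arm([
  {"offset": [0, -0.02, 0], "rot": [0, 0, 0], "jaw": 1},
  {"offset": [0, -0.03, 0], "rot": [0, 0, 0], "jaw": 1},
  {"offset": [0, -0.03, 0], "rot": [0, 0, 0], "jaw": 1},
  {"offset": [0, -0.03, 0], "rot": [0, 0, 0], "jaw": 1},
])

```text
t: 12.4
position: [0.4383, -0.0648, 0.1931]
orientation: [-1.112, -1.345, 1.348]
force: [1.4, -0.1, -3.3]
width: 0.457
```

```bash
python3 - <<'E'
from look import *
st()
plan(bedtcp(-.008,-.044,.16),Rbed,omax=.035)
E
```

```text
{'t': 12.4, 'qpos': [-0.1465, 0.1525, -0.3953, 1.0252, -0.0005, -0.3357], 'position': [0.4383, -0.0648, 0.1931], 'orientation': [-1.112, -1.3455, 1.3482], 'force': [1.3683, -0.065, -3.296], 'width': 0.4569}
ROT total [-0.351  0.175  0.031] = 3 x [-0.1171  0.0585  0.0103]
OFF total [ 0.0238  0.0171 -0.0599] = 2 x [ 0.0119  0.0086 -0.03  ]
```

Request:
jog_arm([
  {"offset": [0, 0, 0], "rot": [-0.117, 0.0585, 0.01], "jaw": 1},
  {"offset": [0, 0, 0], "rot": [-0.117, 0.0585, 0.01], "jaw": 1},
  {"offset": [0, 0, 0], "rot": [-0.117, 0.0585, 0.01], "jaw": 1},
  {"offset": [0.008, 0.006, -0.02], "rot": [0, 0, 0], "jaw": 1},
  {"offset": [0.008, 0.006, -0.02], "rot": [0, 0, 0], "jaw": 1},
  {"offset": [0.008, 0.005, -0.02], "rot": [0, 0, 0], "jaw": 1},
  {"offset": [0, 0, 0], "rot": [0, 0, 0], "jaw": 1},
])

```text
t: 12.98
position: [0.5033, -0.0386, 0.1962]
orientation: [-1.44, -1.471, 1.044]
force: [-0.1, -0.3, -2.2]
width: 0.455
```

```bash
python3 - <<'E'
from look import *
st()
plan(bedtcp(-.008,-.044,.084),Rbed,omax=.02)
d=r.read_camera("wrist");save(d,"w6",k=1.5)
d=r.read_camera("scene");save(d,"s6",(110,60,400,280),2.7)
E
```

```text
{'t': 12.9833, 'qpos': [-0.0948, 0.0399, -0.572, 0.6247, 0.038, -0.1097], 'position': [0.5033, -0.0386, 0.1962], 'orientation': [-1.4399, -1.4707, 1.0443], 'force': [-0.1383, -0.252, -2.1962], 'width': 0.4551}
ROT total [-0.014  0.009  0.003] = 1 x [-0.0138  0.0089  0.0029]
OFF total [-0.0016  0.0737  0.0025] = 4 x [-0.0004  0.0184  0.0006]
```

View pics/w6.png

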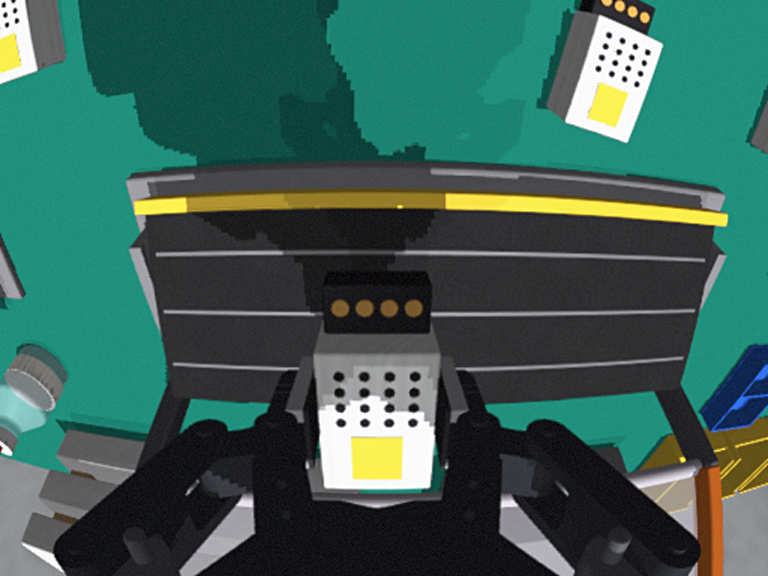

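View pics/s6.png

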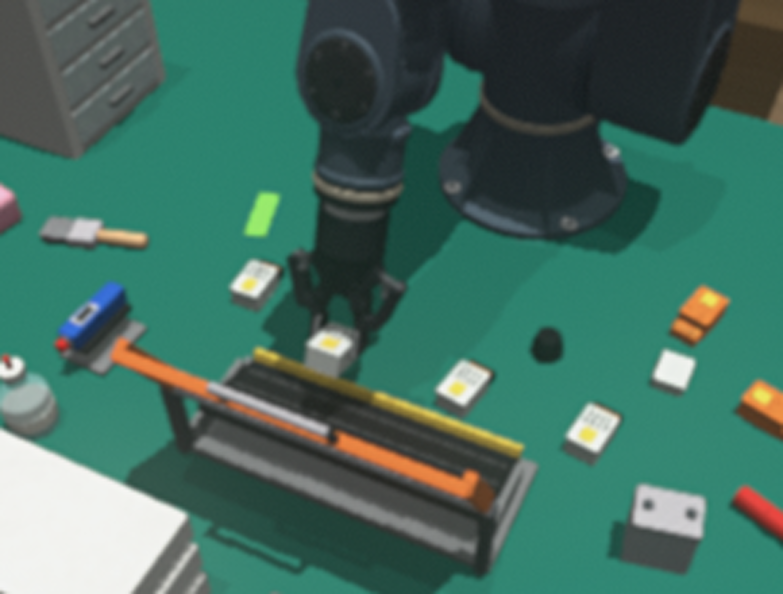

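Request:
jog_arm([
  {"offset": [0, 0.018, 0.001], "rot": [-0.014, 0.009, 0], "jaw": 1},
  {"offset": [-0.001, 0.018, 0.001], "rot": [0, 0, 0], "jaw": 1},
  {"offset": [0, 0.018, 0], "rot": [0, 0, 0], "jaw": 1},
  {"offset": [0, 0.01, 0], "rot": [0, 0, 0], "jaw": 1},
  {"offset": [0, 0, 0], "rot": [0, 0, 0], "jaw": 1},
])

```text
t: 13.5
position: [0.5185, -0.0404, 0.1313]
orientation: [-1.448, -1.468, 1.031]
force: [-0.3, 1.0, -3.4]
width: 0.46
```

```bash
python3 - <<'E'
from look import *
st()
plan(bedtcp(-.008,-.044,.084),Rbed,omax=.02)
E
```

```text
{'t': 13.5, 'qpos': [-0.0959, 0.1415, -0.6494, 0.4392, 0.0388, -0.1002], 'position': [0.5185, -0.0404, 0.1313], 'orientation': [-1.4482, -1.468, 1.0314], 'force': [-0.3038, 1.0385, -3.4233], 'width': 0.4599}
ROT total [-0.007 -0.002  0.003] = 1 x [-0.0071 -0.0015  0.0026]
OFF total [ 0.0004  0.0075 -0.0055] = 1 x [ 0.0004  0.0075 -0.0055]
```

Request:
jog_arm([
  {"offset": [0, 0.003, -0.005], "rot": [-0.007, 0, 0], "jaw": 1},
  {"offset": [0, 0.002, 0], "rot": [0, 0, 0], "jaw": 1},
  {"offset": [0, 0.002, 0], "rot": [0, 0, 0], "jaw": 1},
  {"offset": [0, 0, 0], "rot": [0, 0, 0], "jaw": 1},
  {"offset": [0, 0, 0], "rot": [0, 0, 0], "jaw": 1},
])

```text
t: 13.92
position: [0.5268, -0.0401, 0.1284]
orientation: [-1.455, -1.476, 1.026]
force: [0.0, 0.5, -1.6]
width: 0.453
```

```bash
python3 - <<'E'
from look import *
st()
plan(bedtcp(-.008,-.044,.083),Rbed,omax=.02)
E
```

```text
{'t': 13.9167, 'qpos': [-0.0941, 0.1558, -0.6452, 0.4186, 0.0391, -0.0985], 'position': [0.5268, -0.0401, 0.1284], 'orientation': [-1.4554, -1.4756, 1.0257], 'force': [0.0429, 0.5072, -1.5967], 'width': 0.4527}
ROT total [ 0.003 -0.001  0.002] = 1 x [ 0.0032 -0.0011  0.0025]
OFF total [0.0002 0.0029 0.0013] = 1 x [0.0002 0.0029 0.0013]
```

Request:
jog_arm([
  {"offset": [0, 0.0015, 0], "rot": [0, 0, 0], "jaw": 1},
  {"offset": [0, 0.0015, 0], "rot": [0, 0, 0], "jaw": 1},
  {"offset": [0, 0, 0], "rot": [0, 0, 0], "jaw": 1},
])

```text
t: 14.17
position: [0.5277, -0.0401, 0.125]
orientation: [-1.455, -1.475, 1.026]
force: [-0.4, 0.7, -2.5]
width: 0.455
```

```bash
python3 - <<'E'
from look import *
st()
plan(bedtcp(-.008,-.044,.083),Rbed,omax=.02)
d=r.read_camera("wrist");save(d,"w7",k=1.5)
E
```

```text
{'t': 14.1667, 'qpos': [-0.0937, 0.1625, -0.6472, 0.4105, 0.039, -0.0982], 'position': [0.5277, -0.0401, 0.125], 'orientation': [-1.455, -1.4752, 1.0261], 'force': [-0.3938, 0.6553, -2.5348], 'width': 0.4545}
ROT total [ 0.003 -0.001  0.003] = 1 x [ 0.0026 -0.0011  0.0025]
OFF total [ 0.0002 -0.0006  0.001 ] = 1 x [ 0.0002 -0.0006  0.001 ]
```

View pics/w7.png

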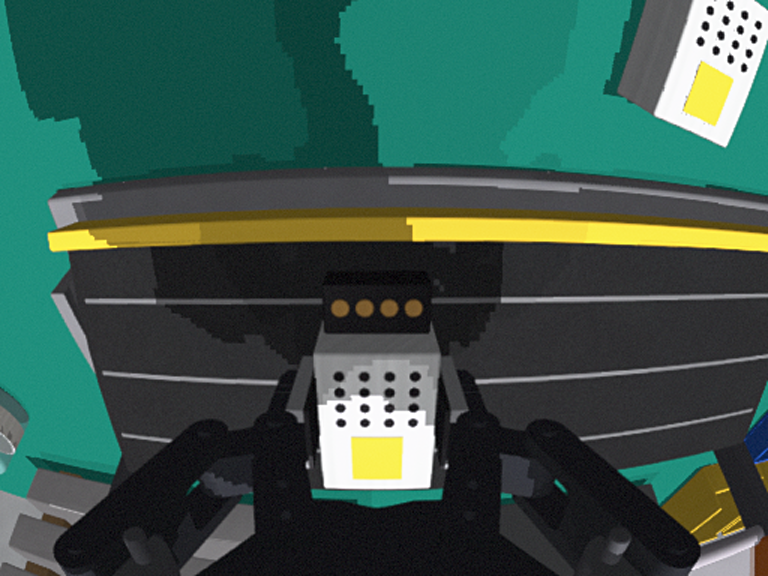

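Request:
jog_arm([
  {"offset": [0, 0.0015, 0], "rot": [0, 0, 0], "jaw": 1},
  {"offset": [0, 0.0015, 0], "rot": [0, 0, 0], "jaw": 1},
  {"offset": [0, 0, 0], "rot": [0, 0, 0], "jaw": 1},
])

```text
t: 14.47
position: [0.5284, -0.0401, 0.1239]
orientation: [-1.456, -1.476, 1.025]
force: [-36.5, 0.7, 50.2]
width: 0.454
```

```bash
python3 - <<'E'
from look import *
st()
plan(bedtcp(-.008,-.044,.083),Rbed,omax=.02)
E
```

```text
{'t': 14.4667, 'qpos': [-0.0936, 0.1647, -0.6482, 0.4063, 0.039, -0.098], 'position': [0.5284, -0.0401, 0.1239], 'orientation': [-1.4558, -1.4759, 1.0254], 'force': [-36.4926, 0.733, 50.1683], 'width': 0.4536}
ROT total [ 0.004 -0.001  0.002] = 1 x [ 0.0037 -0.0011  0.0025]
OFF total [ 0.0002 -0.0019  0.0013] = 1 x [ 0.0002 -0.0019  0.0013]
```

Request:
jog_arm([
  {"offset": [0, -0.002, 0], "rot": [0, 0, 0], "jaw": 1},
  {"offset": [0, 0, 0], "rot": [0, 0, 0], "jaw": 0.45},
  {"offset": [0, 0, 0], "rot": [0, 0, 0], "jaw": 0.38},
  {"offset": [0, 0, 0], "rot": [0, 0, 0], "jaw": 0.38},
  {"offset": [0, 0, 0], "rot": [0, 0, 0], "jaw": 0.38},
  {"offset": [0, -0.01, 0], "rot": [0, 0, 0], "jaw": 0.38},
  {"offset": [0, -0.02, 0], "rot": [0, 0, 0], "jaw": 0.38},
  {"offset": [0, -0.03, 0], "rot": [0, 0, 0], "jaw": 0.3},
  {"offset": [0, -0.03, 0], "rot": [0, 0, 0], "jaw": 0.2},
  {"offset": [0, 0, 0], "rot": [0, 0, 0], "jaw": 0.2},
])

```text
t: 15.3
position: [0.4976, -0.0409, 0.2143]
orientation: [-1.46, -1.479, 1.023]
force: [1.6, 0.4, 1.8]
width: 0.803
```

```bash
python3 - <<'E'
from look import *
st()
d=r.read_camera("wrist");save(d,"w8",k=1.5)
supplies("wrist")
E
```

```text
{'t': 15.3, 'qpos': [-0.1024, -0.0018, -0.5732, 0.6427, 0.042, -0.1063], 'position': [0.4976, -0.0409, 0.2143], 'orientation': [-1.46, -1.4795, 1.0228], 'force': [1.6384, 0.4239, 1.7732], 'width': 0.8029}
wrist 0.83 [ 0.5779 -0.0392  0.0638] cost 1502.7 area 4778 col [192. 189. 172.]
wrist 0.6 [ 0.4211  0.0776 -0.1704] cost 328.7 area 4512 col [188. 185. 168.]
wrist 0.59 [ 0.3802 -0.2465  0.0328] cost 77.2 area 2410 col [190. 190. 170.]
wrist 0.55 [ 0.4176  0.2433 -0.1654] cost 24.5 area 581 col [96. 96. 97.]
```

View pics/w8.png

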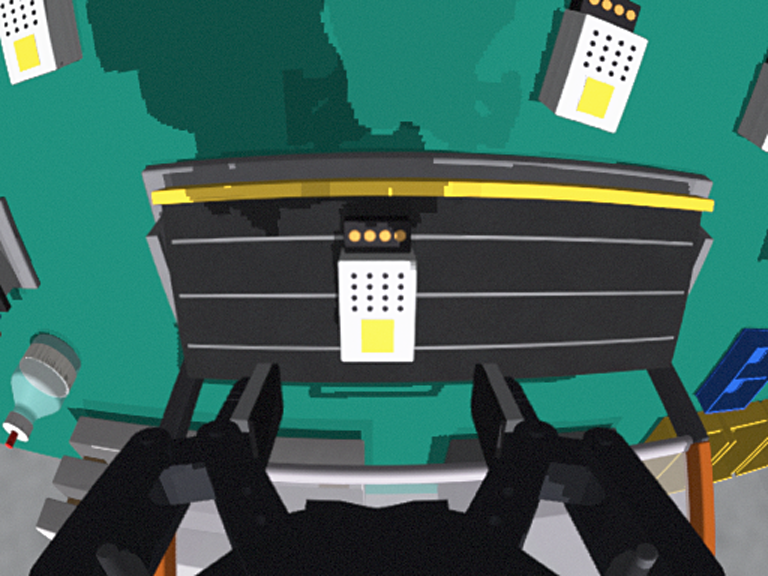

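```bash
python3 - <<'E'
from look import *
plan([.421,.0775,.15],Rdown(1.40),omax=.025)
E
```

```text
ROT total [0.352 0.18  0.035] = 3 x [0.1175 0.0601 0.0116]
OFF total [0.1036 0.0591 0.095 ] = 5 x [0.0207 0.0118 0.019 ]
```

Request:
jog_arm([
  {"offset": [0, 0, 0], "rot": [0.1175, 0.06, 0.0116], "jaw": 0.2},
  {"offset": [0, 0, 0], "rot": [0.1175, 0.06, 0.0116], "jaw": 0.2},
  {"offset": [0, 0, 0], "rot": [0.1175, 0.06, 0.0116], "jaw": 0.2},
  {"offset": [0.0207, 0.012, 0.019], "rot": [0, 0, 0], "jaw": 0.2},
  {"offset": [0.0207, 0.012, 0.019], "rot": [0, 0, 0], "jaw": 0.2},
  {"offset": [0.0207, 0.012, 0.019], "rot": [0, 0, 0], "jaw": 0.2},
  {"offset": [0.0207, 0.012, 0.019], "rot": [0, 0, 0], "jaw": 0.2},
  {"offset": [0.0207, 0.012, 0.019], "rot": [0, 0, 0], "jaw": 0.2},
  {"offset": [0, 0, 0], "rot": [0, 0, 0], "jaw": 0.2},
])

```text
t: 16.2
position: [0.4169, 0.0789, 0.1439]
orientation: [-1.289, -1.101, 1.086]
force: [0.6, -0.9, -0.5]
width: 0.803
```

```bash
python3 - <<'E'
from look import *
st()
plan([.421,.0775,.0815],Rdown(1.40),omax=.025)
d=r.read_camera("wrist");save(d,"w9",k=1.5)
E
```

```text
{'t': 16.2, 'qpos': [0.189, 0.1515, -0.5337, 0.8735, -0.0037, 0.3468], 'position': [0.4169, 0.0789, 0.1439], 'orientation': [-1.2892, -1.1011, 1.0863], 'force': [0.6463, -0.9466, -0.455], 'width': 0.8027}
ROT total [0.013 0.013 0.001] = 1 x [0.0127 0.013  0.0008]
OFF total [-0.0007  0.0624 -0.0042] = 3 x [-0.0002  0.0208 -0.0014]
```

View pics/w9.png

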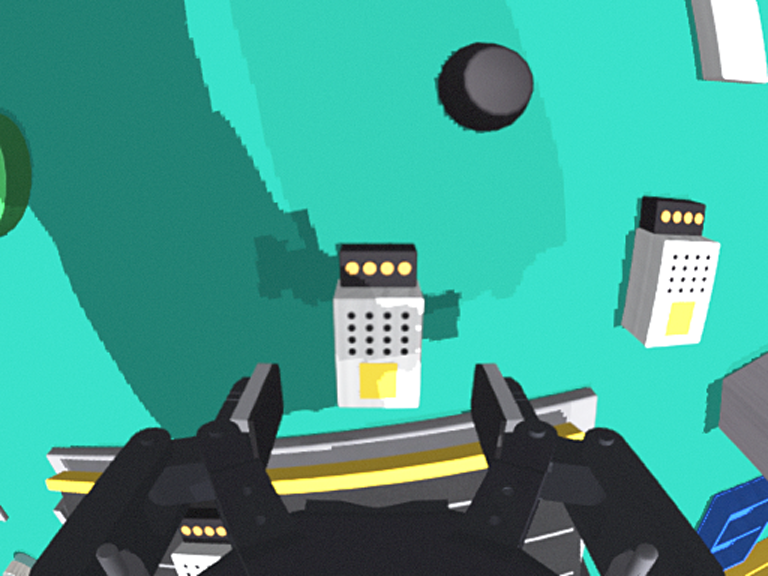

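Request:
jog_arm([
  {"offset": [0, 0.02, -0.002], "rot": [0.0127, 0.013, 0], "jaw": 0.2},
  {"offset": [0, 0.02, -0.002], "rot": [0, 0, 0], "jaw": 0.2},
  {"offset": [0, 0.016, 0], "rot": [0, 0, 0], "jaw": 0.2},
  {"offset": [0, 0.006, 0], "rot": [0, 0, 0], "jaw": 0.2},
  {"offset": [0, 0, 0], "rot": [0, 0, 0], "jaw": 1},
  {"offset": [0, 0, 0], "rot": [0, 0, 0], "jaw": 1},
  {"offset": [0, 0, 0], "rot": [0, 0, 0], "jaw": 1},
  {"offset": [0, 0, 0], "rot": [0, 0, 0], "jaw": 1},
  {"offset": [0, 0, 0], "rot": [0, 0, 0], "jaw": 1},
  {"offset": [0, 0, 0], "rot": [0, 0, 0], "jaw": 1},
])

```text
t: 17.08
position: [0.426, 0.0759, 0.086]
orientation: [-1.291, -1.087, 1.076]
force: [-2.0, -1.2, 8.5]
width: 0.452
```

Request:
jog_arm([
  {"offset": [0, -0.02, 0], "rot": [0, 0, 0], "jaw": 1},
  {"offset": [0, -0.03, 0], "rot": [0, 0, 0], "jaw": 1},
  {"offset": [0, -0.03, 0], "rot": [0, 0, 0], "jaw": 1},
  {"offset": [0, -0.03, 0], "rot": [0, 0, 0], "jaw": 1},
  {"offset": [0, 0, 0], "rot": [0, 0, 0], "jaw": 1},
])

```text
t: 17.5
position: [0.4269, 0.0762, 0.2005]
orientation: [-1.294, -1.092, 1.072]
force: [1.5, 0.1, -2.3]
width: 0.449
```

```bash
python3 - <<'E'
from look import *
st()
plan(bedtcp(-.006,.044,.16),Rbed,omax=.025)
E
```

```text
{'t': 17.5, 'qpos': [0.1767, 0.1162, -0.4182, 1.0225, -0.0002, 0.3501], 'position': [0.4269, 0.0762, 0.2005], 'orientation': [-1.2936, -1.0917, 1.0717], 'force': [1.522, 0.1123, -2.2981], 'width': 0.449}
ROT total [-0.335 -0.184 -0.029] = 3 x [-0.1118 -0.0613 -0.0097]
OFF total [-0.0293  0.0273 -0.0685] = 3 x [-0.0098  0.0091 -0.0228]
```

Request:
jog_arm([
  {"offset": [0, 0, 0], "rot": [-0.112, -0.061, -0.01], "jaw": 1},
  {"offset": [0, 0, 0], "rot": [-0.112, -0.061, -0.01], "jaw": 1},
  {"offset": [0, 0, 0], "rot": [-0.112, -0.061, -0.01], "jaw": 1},
  {"offset": [-0.01, 0.007, -0.023], "rot": [0, 0, 0], "jaw": 1},
  {"offset": [-0.01, 0.007, -0.023], "rot": [0, 0, 0], "jaw": 1},
  {"offset": [-0.01, 0.007, -0.023], "rot": [0, 0, 0], "jaw": 1},
  {"offset": [0, 0, 0], "rot": [0, 0, 0], "jaw": 1},
  {"offset": [0, 0, 0], "rot": [0, 0, 0], "jaw": 1},
])

```text
t: 18.17
position: [0.4975, 0.0458, 0.1976]
orientation: [-1.448, -1.457, 1.035]
force: [0.2, -0.3, -3.3]
width: 0.452
```

```bash
python3 - <<'E'
from look import *
st()
plan(bedtcp(-.002,.044,.089),Rbed,omax=.025)
d=r.read_camera("wrist");save(d,"w10",k=1.5)
E
```

```text
{'t': 18.1667, 'qpos': [0.1078, 0.0284, -0.5798, 0.6291, -0.0331, 0.0965], 'position': [0.4975, 0.0458, 0.1976], 'orientation': [-1.4478, -1.4568, 1.0349], 'force': [0.2105, -0.3238, -3.3418], 'width': 0.452}
ROT total [-0.015 -0.006 -0.002] = 1 x [-0.015  -0.0059 -0.0017]
OFF total [ 0.002   0.0716 -0.0075] = 3 x [ 0.0007  0.0239 -0.0025]
```

View pics/w10.png

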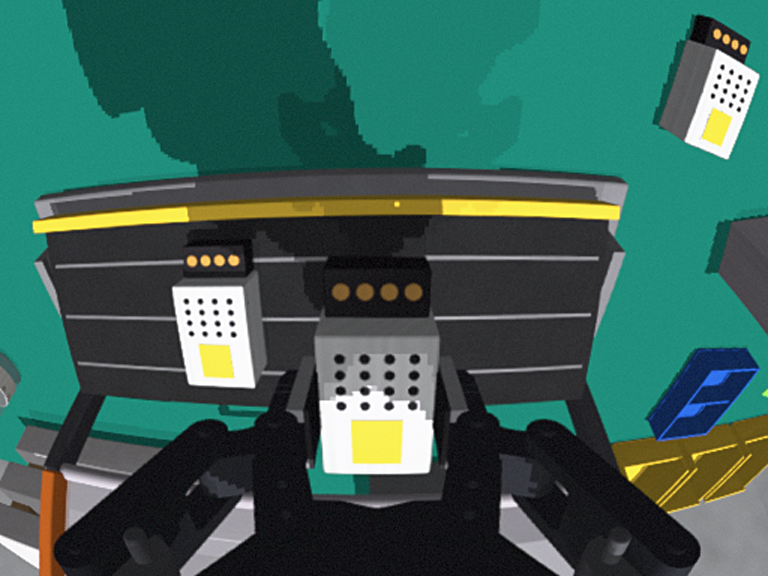

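Request:
jog_arm([
  {"offset": [0.001, 0.018, -0.002], "rot": [-0.015, -0.006, 0], "jaw": 1},
  {"offset": [0.001, 0.018, -0.002], "rot": [0, 0, 0], "jaw": 1},
  {"offset": [0, 0.018, -0.002], "rot": [0, 0, 0], "jaw": 1},
  {"offset": [0, 0.012, -0.001], "rot": [0, 0, 0], "jaw": 1},
  {"offset": [0, 0.004, 0], "rot": [0, 0, 0], "jaw": 1},
  {"offset": [0, 0, 0], "rot": [0, 0, 0], "jaw": 1},
  {"offset": [0, 0, 0], "rot": [0, 0, 0], "jaw": 1},
])

```text
t: 18.8
position: [0.5269, 0.0488, 0.1348]
orientation: [-1.456, -1.473, 1.032]
force: [0.2, 0.1, -2.7]
width: 0.45
```

```bash
python3 - <<'E'
from look import *
st()
plan(bedtcp(-.002,.044,.087),Rbed,omax=.025)
E
```

```text
{'t': 18.8, 'qpos': [0.1079, 0.15, -0.6313, 0.4409, -0.0339, 0.0887], 'position': [0.5269, 0.0488, 0.1348], 'orientation': [-1.4557, -1.4731, 1.0319], 'force': [0.2326, 0.1496, -2.6579], 'width': 0.4499}
ROT total [ 0.     0.001 -0.001] = 1 x [ 0.0002  0.0014 -0.0011]
OFF total [-0.0007  0.0045 -0.0013] = 1 x [-0.0007  0.0045 -0.0013]
```

Request:
jog_arm([
  {"offset": [0, 0.002, 0], "rot": [0, 0, 0], "jaw": 1},
  {"offset": [0, 0.002, 0], "rot": [0, 0, 0], "jaw": 1},
  {"offset": [0, 0, 0], "rot": [0, 0, 0], "jaw": 1},
  {"offset": [0, 0, 0], "rot": [0, 0, 0], "jaw": 1},
])

```text
t: 19.13
position: [0.5288, 0.0486, 0.131]
orientation: [-1.456, -1.473, 1.031]
force: [-0.6, 0.3, -3.3]
width: 0.451
```

Request:
jog_arm([
  {"offset": [0, 0.001, 0], "rot": [0, 0, 0], "jaw": 1},
  {"offset": [0, 0, 0], "rot": [0, 0, 0], "jaw": 1},
  {"offset": [0, 0, 0], "rot": [0, 0, 0], "jaw": 1},
])

```text
t: 19.38
position: [0.5292, 0.0486, 0.1299]
orientation: [-1.456, -1.473, 1.031]
force: [0.6, 0.1, -3.2]
width: 0.452
```

Request:
jog_arm([
  {"offset": [0, 0.001, 0], "rot": [0, 0, 0], "jaw": 1},
  {"offset": [0, 0, 0], "rot": [0, 0, 0], "jaw": 1},
])

```text
t: 19.55
position: [0.5294, 0.0486, 0.1292]
orientation: [-1.456, -1.473, 1.031]
force: [-6.4, -0.2, 6.0]
width: 0.452
```

Request:
jog_arm([
  {"offset": [0, 0.001, 0], "rot": [0, 0, 0], "jaw": 1},
  {"offset": [0, 0, 0], "rot": [0, 0, 0], "jaw": 1},
])

```text
t: 19.72
position: [0.5295, 0.0486, 0.1291]
orientation: [-1.456, -1.473, 1.031]
force: [-25.2, -2.9, 33.4]
width: 0.455
```

```bash
python3 - <<'E'
from look import *
st()
plan(bedtcp(-.002,.044,.087),Rbed,omax=.025)
E
```

```text
{'t': 19.7167, 'qpos': [0.1069, 0.1619, -0.6346, 0.4247, -0.0337, 0.0881], 'position': [0.5295, 0.0486, 0.1291], 'orientation': [-1.4564, -1.4735, 1.0311], 'force': [-25.192, -2.899, 33.3829], 'width': 0.4554}
ROT total [ 0.001  0.001 -0.001] = 1 x [ 0.0011  0.0011 -0.0011]
OFF total [-0.0005 -0.0018 -0.0009] = 1 x [-0.0005 -0.0018 -0.0009]
```

Request:
jog_arm([
  {"offset": [0, -0.0015, 0], "rot": [0, 0, 0], "jaw": 1},
  {"offset": [0, 0, 0], "rot": [0, 0, 0], "jaw": 0.45},
  {"offset": [0, 0, 0], "rot": [0, 0, 0], "jaw": 0.38},
  {"offset": [0, 0, 0], "rot": [0, 0, 0], "jaw": 0.38},
  {"offset": [0, 0, 0], "rot": [0, 0, 0], "jaw": 0.38},
  {"offset": [0, -0.01, 0], "rot": [0, 0, 0], "jaw": 0.38},
  {"offset": [0, -0.02, 0], "rot": [0, 0, 0], "jaw": 0.38},
  {"offset": [0, -0.03, 0], "rot": [0, 0, 0], "jaw": 0.3},
  {"offset": [0, -0.03, 0], "rot": [0, 0, 0], "jaw": 0.2},
  {"offset": [0, 0, 0], "rot": [0, 0, 0], "jaw": 0.2},
])

```text
t: 20.55
position: [0.499, 0.0485, 0.2196]
orientation: [-1.46, -1.478, 1.027]
force: [0.9, 0.4, 1.7]
width: 0.801
```

```bash
python3 - <<'E'
from look import *
st()
d=r.read_camera("wrist");save(d,"w11",k=1.5)
supplies("top")
plan([.419,.2425,.15],Rdown(1.42),omax=.025)
E
```

```text
{'t': 20.55, 'qpos': [0.1146, -0.0012, -0.5575, 0.6594, -0.0364, 0.0951], 'position': [0.499, 0.0485, 0.2196], 'orientation': [-1.4601, -1.4779, 1.0272], 'force': [0.8649, 0.4403, 1.7085], 'width': 0.8009}
top 0.79 [ 0.1854  0.3037 -0.2814] cost 40.5 area 393 col [211. 156.  78.]
top 0.78 [ 0.5595 -0.0423  0.0157] cost 61.5 area 339 col [199. 197. 178.]
top 0.78 [0.5604 0.0496 0.0289] cost 158.5 area 232 col [206. 205. 182.]
top 0.57 [ 0.4203  0.2423 -0.1423] cost 52.4 area 344 col [198. 197. 181.]
ROT total [0.351 0.162 0.027] = 3 x [0.1169 0.054  0.0091]
OFF total [0.18   0.0644 0.1077] = 8 x [0.0225 0.008  0.0135]
```

View pics/w11.png

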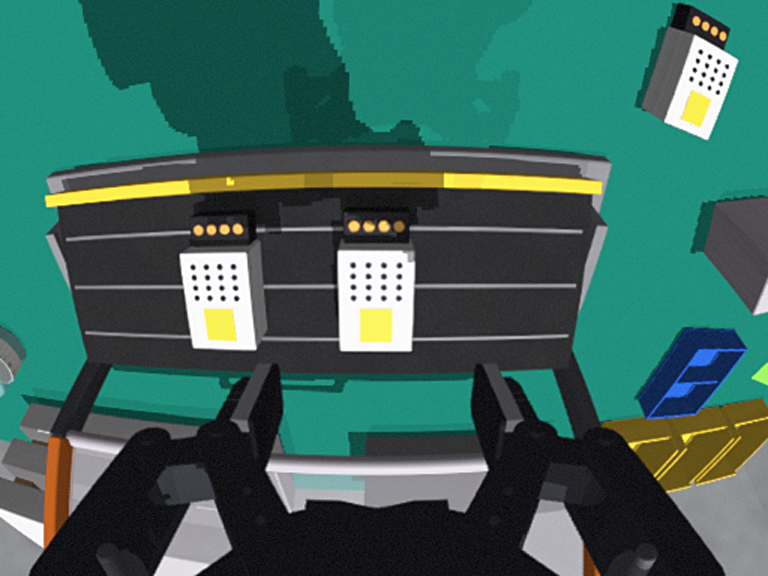

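Two placed. Next supply A (y≈0.242).

Request:
jog_arm([
  {"offset": [0, 0, 0], "rot": [0.117, 0.054, 0.009], "jaw": 0.2},
  {"offset": [0, 0, 0], "rot": [0.117, 0.054, 0.009], "jaw": 0.2},
  {"offset": [0, 0, 0], "rot": [0.117, 0.054, 0.009], "jaw": 0.2},
  {"offset": [0.0225, 0.008, 0.0135], "rot": [0, 0, 0], "jaw": 0.2},
  {"offset": [0.0225, 0.008, 0.0135], "rot": [0, 0, 0], "jaw": 0.2},
  {"offset": [0.0225, 0.008, 0.0135], "rot": [0, 0, 0], "jaw": 0.2},
  {"offset": [0.0225, 0.008, 0.0135], "rot": [0, 0, 0], "jaw": 0.2},
  {"offset": [0.0225, 0.008, 0.0135], "rot": [0, 0, 0], "jaw": 0.2},
  {"offset": [0.0225, 0.008, 0.0135], "rot": [0, 0, 0], "jaw": 0.2},
  {"offset": [0.0225, 0.008, 0.0135], "rot": [0, 0, 0], "jaw": 0.2},
  {"offset": [0.0225, 0.008, 0.0135], "rot": [0, 0, 0], "jaw": 0.2},
  {"offset": [0, 0, 0], "rot": [0, 0, 0], "jaw": 0.2},
])

```text
t: 21.7
position: [0.4159, 0.2445, 0.1463]
orientation: [-1.28, -1.109, 1.101]
force: [-0.8, -0.6, -0.6]
width: 0.798
```

```bash
python3 - <<'E'
from look import *
st()
plan([.4195,.2425,.083],Rdown(1.42),omax=.025)
d=r.read_camera("wrist");save(d,"w12",k=1.5)
E
```

```text
{'t': 21.7, 'qpos': [0.5341, 0.2631, -0.383, 0.9187, -0.0054, 0.6762], 'position': [0.4159, 0.2445, 0.1463], 'orientation': [-1.2796, -1.109, 1.1009], 'force': [-0.8491, -0.6222, -0.6096], 'width': 0.7984}
ROT total [ 0.008  0.009 -0.   ] = 1 x [ 0.0079  0.0087 -0.0005]
OFF total [-0.0014  0.0633 -0.0039] = 3 x [-0.0005  0.0211 -0.0013]
```

View pics/w12.png

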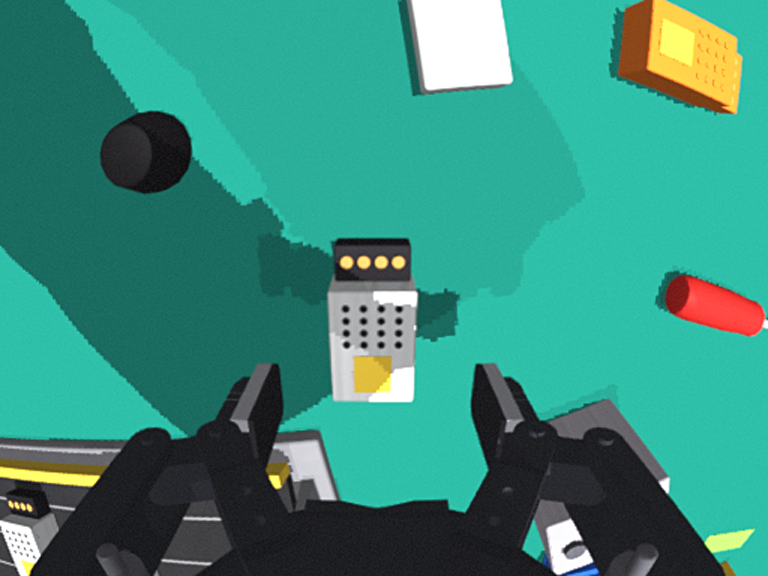

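Request:
jog_arm([
  {"offset": [-0.001, 0.02, -0.002], "rot": [0.008, 0.009, 0], "jaw": 0.2},
  {"offset": [0, 0.02, -0.001], "rot": [0, 0, 0], "jaw": 0.2},
  {"offset": [0, 0.016, 0], "rot": [0, 0, 0], "jaw": 0.2},
  {"offset": [0, 0.006, 0], "rot": [0, 0, 0], "jaw": 0.2},
  {"offset": [0, 0, 0], "rot": [0, 0, 0], "jaw": 1},
  {"offset": [0, 0, 0], "rot": [0, 0, 0], "jaw": 1},
  {"offset": [0, 0, 0], "rot": [0, 0, 0], "jaw": 1},
  {"offset": [0, 0, 0], "rot": [0, 0, 0], "jaw": 1},
  {"offset": [0, 0, 0], "rot": [0, 0, 0], "jaw": 1},
  {"offset": [0, 0, 0], "rot": [0, 0, 0], "jaw": 1},
])

```text
t: 22.58
position: [0.422, 0.2408, 0.0878]
orientation: [-1.281, -1.099, 1.092]
force: [-1.0, -1.6, 7.6]
width: 0.452
```

Request:
jog_arm([
  {"offset": [0, -0.02, 0], "rot": [0, 0, 0], "jaw": 1},
  {"offset": [0, -0.03, 0], "rot": [0, 0, 0], "jaw": 1},
  {"offset": [0, -0.03, 0], "rot": [0, 0, 0], "jaw": 1},
  {"offset": [0, -0.03, 0], "rot": [0, 0, 0], "jaw": 1},
  {"offset": [0, 0, 0], "rot": [0, 0, 0], "jaw": 1},
])

```text
t: 23.0
position: [0.423, 0.2417, 0.2025]
orientation: [-1.281, -1.105, 1.087]
force: [0.7, 0.6, -0.4]
width: 0.452
```

```bash
python3 - <<'E'
from look import *
st()
plan(bedtcp(-.005,.132,.16),Rbed,omax=.025)
E
```

```text
{'t': 23.0, 'qpos': [0.5197, 0.2219, -0.2839, 1.054, -0.0013, 0.6735], 'position': [0.423, 0.2417, 0.2025], 'orientation': [-1.2814, -1.1046, 1.0868], 'force': [0.7024, 0.6112, -0.3701], 'width': 0.4518}
ROT total [-0.339 -0.165 -0.024] = 3 x [-0.1131 -0.055  -0.008 ]
OFF total [-0.1068  0.0299 -0.0706] = 5 x [-0.0214  0.006  -0.0141]
```

Request:
jog_arm([
  {"offset": [0, 0, 0], "rot": [-0.113, -0.055, -0.008], "jaw": 1},
  {"offset": [0, 0, 0], "rot": [-0.113, -0.055, -0.008], "jaw": 1},
  {"offset": [0, 0, 0], "rot": [-0.113, -0.055, -0.008], "jaw": 1},
  {"offset": [-0.0214, 0.005, -0.014], "rot": [0, 0, 0], "jaw": 1},
  {"offset": [-0.0214, 0.005, -0.014], "rot": [0, 0, 0], "jaw": 1},
  {"offset": [-0.0214, 0.005, -0.014], "rot": [0, 0, 0], "jaw": 1},
  {"offset": [-0.0214, 0.005, -0.014], "rot": [0, 0, 0], "jaw": 1},
  {"offset": [-0.0214, 0.005, -0.014], "rot": [0, 0, 0], "jaw": 1},
  {"offset": [0, 0, 0], "rot": [0, 0, 0], "jaw": 1},
  {"offset": [0, 0, 0], "rot": [0, 0, 0], "jaw": 1},
])

```text
t: 23.83
position: [0.4968, 0.1333, 0.197]
orientation: [-1.453, -1.462, 1.037]
force: [-0.8, -0.0, -1.1]
width: 0.453
```

```bash
python3 - <<'E'
from look import *
st()
plan(bedtcp(-.005,.132,.09),Rbed,omax=.025)
d=r.read_camera("wrist");save(d,"w13",k=1.5)
E
```

```text
{'t': 23.8333, 'qpos': [0.3106, 0.0647, -0.5433, 0.6377, -0.1025, 0.2846], 'position': [0.4968, 0.1333, 0.197], 'orientation': [-1.4527, -1.4616, 1.0367], 'force': [-0.8082, -0.0288, -1.0965], 'width': 0.4534}
ROT total [-0.01  -0.002 -0.004] = 1 x [-0.0096 -0.0021 -0.0044]
OFF total [ 0.0024  0.0699 -0.0044] = 3 x [ 0.0008  0.0233 -0.0015]
```

View pics/w13.png

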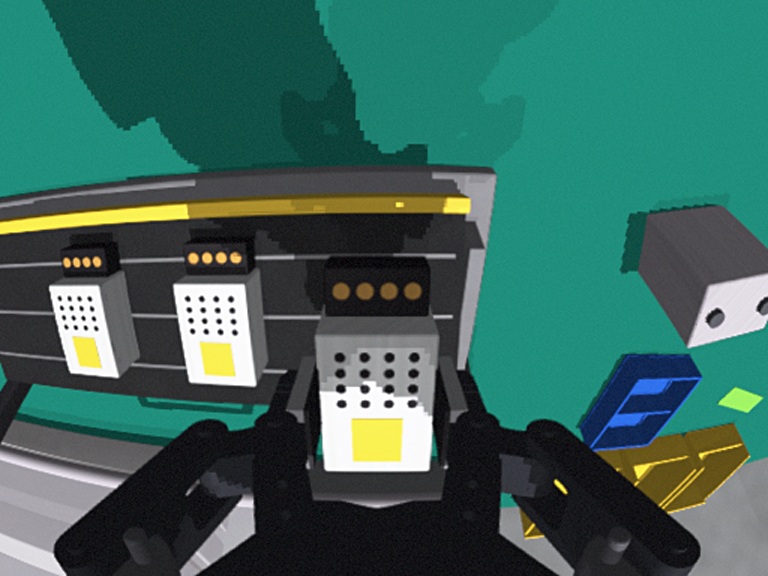

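Request:
jog_arm([
  {"offset": [0, 0.018, -0.001], "rot": [-0.01, -0.002, -0.004], "jaw": 1},
  {"offset": [0, 0.018, -0.001], "rot": [0, 0, 0], "jaw": 1},
  {"offset": [0, 0.018, -0.001], "rot": [0, 0, 0], "jaw": 1},
  {"offset": [0, 0.012, -0.001], "rot": [0, 0, 0], "jaw": 1},
  {"offset": [0, 0.004, 0], "rot": [0, 0, 0], "jaw": 1},
  {"offset": [0, 0, 0], "rot": [0, 0, 0], "jaw": 1},
  {"offset": [0, 0, 0], "rot": [0, 0, 0], "jaw": 1},
])

```text
t: 24.47
position: [0.5238, 0.1352, 0.1329]
orientation: [-1.454, -1.475, 1.032]
force: [0.1, 0.6, -0.7]
width: 0.451
```

```bash
python3 - <<'E'
from look import *
st()
plan(bedtcp(-.005,.13,.0875),Rbed,omax=.025)
E
```

```text
{'t': 24.4667, 'qpos': [0.2954, 0.181, -0.5968, 0.4554, -0.0955, 0.2643], 'position': [0.5238, 0.1352, 0.1329], 'orientation': [-1.4539, -1.4751, 1.0319], 'force': [0.0521, 0.5839, -0.7194], 'width': 0.4515}
ROT total [0.    0.003 0.001] = 1 x [0.0003 0.0027 0.0006]
OFF total [-0.0011  0.003  -0.0009] = 1 x [-0.0011  0.003  -0.0009]
```

Request:
jog_arm([
  {"offset": [0, 0.002, 0], "rot": [0, 0, 0], "jaw": 1},
  {"offset": [0, 0.001, 0], "rot": [0, 0, 0], "jaw": 1},
  {"offset": [0, 0, 0], "rot": [0, 0, 0], "jaw": 1},
])

```text
t: 24.72
position: [0.5253, 0.1348, 0.1302]
orientation: [-1.455, -1.475, 1.031]
force: [-1.2, 0.0, -1.1]
width: 0.45
```

Request:
jog_arm([
  {"offset": [0, 0.001, 0], "rot": [0, 0, 0], "jaw": 1},
  {"offset": [0, 0, 0], "rot": [0, 0, 0], "jaw": 1},
])

```text
t: 24.88
position: [0.5254, 0.1348, 0.13]
orientation: [-1.455, -1.475, 1.031]
force: [-17.9, -2.3, 23.5]
width: 0.454
```

Contact. Release.

Request:
jog_arm([
  {"offset": [0, -0.001, 0], "rot": [0, 0, 0], "jaw": 1},
  {"offset": [0, 0, 0], "rot": [0, 0, 0], "jaw": 0.45},
  {"offset": [0, 0, 0], "rot": [0, 0, 0], "jaw": 0.4},
  {"offset": [0, 0, 0], "rot": [0, 0, 0], "jaw": 0.4},
  {"offset": [0, 0, 0], "rot": [0, 0, 0], "jaw": 0.4},
  {"offset": [0, -0.01, 0], "rot": [0, 0, 0], "jaw": 0.4},
  {"offset": [0, -0.02, 0], "rot": [0, 0, 0], "jaw": 0.4},
  {"offset": [0, -0.03, 0], "rot": [0, 0, 0], "jaw": 0.3},
  {"offset": [0, -0.03, 0], "rot": [0, 0, 0], "jaw": 0.2},
  {"offset": [0, 0, 0], "rot": [0, 0, 0], "jaw": 0.2},
])

```text
t: 25.72
position: [0.4949, 0.1348, 0.2201]
orientation: [-1.457, -1.48, 1.026]
force: [2.3, 1.7, 1.7]
width: 0.799
```

```bash
python3 - <<'E'
from look import *
st()
d=r.read_camera("wrist");save(d,"w14",k=1.5)
d=r.read_camera("top");save(d,"t14",(150,90,420,300),2.9)
supplies("top")
plan([.381,-.246,.2],Rdown(1.61),omax=.025)
E
```

```text
{'t': 25.7167, 'qpos': [0.3142, 0.0305, -0.5221, 0.6758, -0.102, 0.2826], 'position': [0.4949, 0.1348, 0.2201], 'orientation': [-1.4574, -1.4797, 1.026], 'force': [2.3467, 1.7483, 1.7173], 'width': 0.799}
top 0.82 [ 0.3836 -0.2435 -0.0095] cost 21.9 area 391 col [193. 194. 179.]
top 0.75 [ 0.559  -0.043  -0.0037] cost 30.1 area 397 col [192. 189. 172.]
top 0.66 [ 0.1841  0.3044 -0.2471] cost 123.9 area 297 col [218. 166.  85.]
top 0.61 [0.5569 0.0501 0.0134] cost 27.5 area 372 col [195. 192. 174.]
top 0.61 [0.56   0.1385 0.095 ] cost 141.5 area 257 col [211. 209. 190.]
ROT total [ 0.35  -0.025 -0.005] = 3 x [ 0.1166 -0.0083 -0.0017]
OFF total [-0.3754  0.0139  0.1278] = 16 x [-0.0235  0.0009  0.008 ]
```

View pics/w14.png

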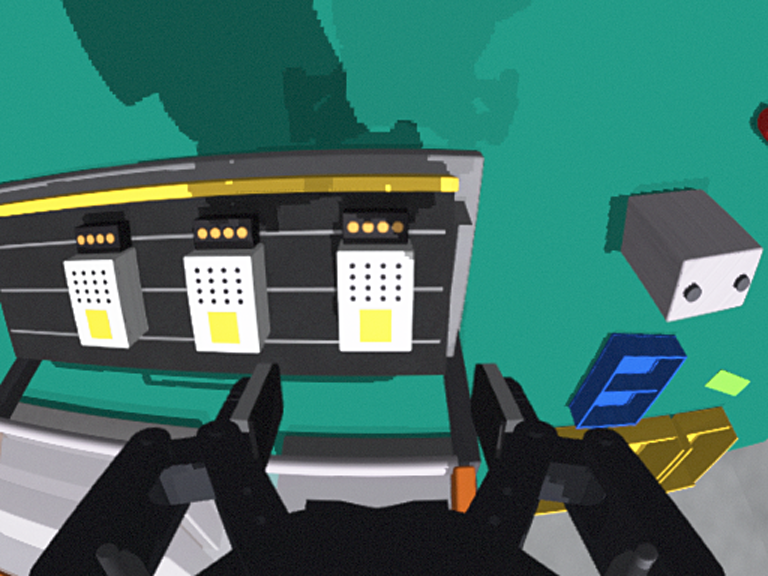

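View pics/t14.png

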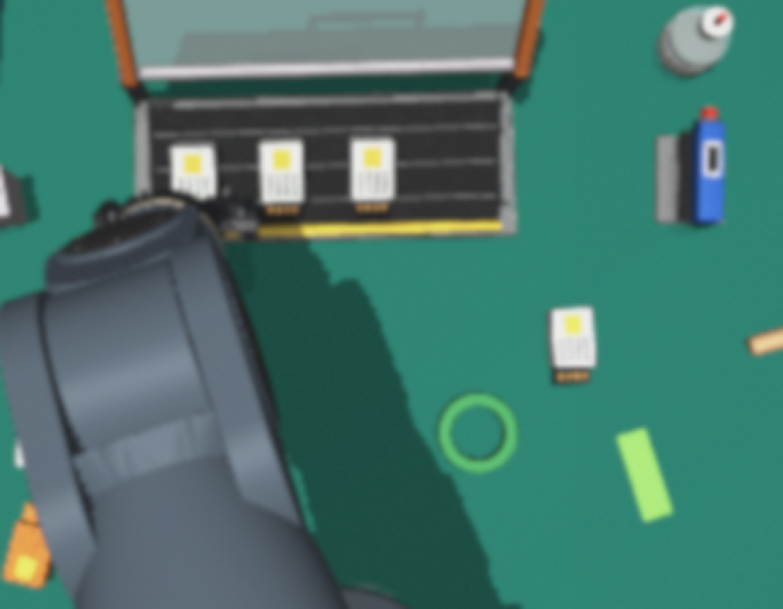

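Request:
jog_arm([
  {"offset": [0, 0, 0], "rot": [0.117, -0.008, -0.002], "jaw": 0.2},
  {"offset": [0, 0, 0], "rot": [0.117, -0.008, -0.002], "jaw": 0.2},
  {"offset": [0, 0, 0], "rot": [0.117, -0.008, -0.002], "jaw": 0.2},
  {"offset": [-0.0268, 0.001, 0.0092], "rot": [0, 0, 0], "jaw": 0.2},
  {"offset": [-0.0268, 0.001, 0.0092], "rot": [0, 0, 0], "jaw": 0.2},
  {"offset": [-0.0268, 0.001, 0.0092], "rot": [0, 0, 0], "jaw": 0.2},
  {"offset": [-0.0268, 0.001, 0.0092], "rot": [0, 0, 0], "jaw": 0.2},
  {"offset": [-0.0268, 0.001, 0.0092], "rot": [0, 0, 0], "jaw": 0.2},
  {"offset": [-0.0268, 0.001, 0.0092], "rot": [0, 0, 0], "jaw": 0.2},
  {"offset": [-0.0268, 0.001, 0.0092], "rot": [0, 0, 0], "jaw": 0.2},
  {"offset": [-0.0268, 0.001, 0.0092], "rot": [0, 0, 0], "jaw": 0.2},
  {"offset": [-0.0268, 0.001, 0.0092], "rot": [0, 0, 0], "jaw": 0.2},
  {"offset": [-0.0268, 0.001, 0.0092], "rot": [0, 0, 0], "jaw": 0.2},
  {"offset": [-0.0268, 0.001, 0.0092], "rot": [0, 0, 0], "jaw": 0.2},
  {"offset": [-0.0268, 0.001, 0.0092], "rot": [0, 0, 0], "jaw": 0.2},
  {"offset": [-0.0268, 0.001, 0.0092], "rot": [0, 0, 0], "jaw": 0.2},
  {"offset": [-0.0268, 0.001, 0.0092], "rot": [0, 0, 0], "jaw": 0.2},
  {"offset": [0, 0, 0], "rot": [0, 0, 0], "jaw": 0.2},
  {"offset": [0, 0, 0], "rot": [0, 0, 0], "jaw": 0.2},
])

```text
t: 27.5
position: [0.3793, -0.2464, 0.1986]
orientation: [-1.189, -1.236, 1.234]
force: [0.6, 0.1, 0.1]
width: 0.8
```

```bash
python3 - <<'E'
from look import *
st()
d=r.read_camera("wrist");save(d,"w15",k=1.5)
supplies("wrist")
plan([.382,-.2445,.083],Rdown(1.591),omax=.025)
E
```

```text
{'t': 27.5, 'qpos': [-0.577, 0.1664, -0.3637, 1.043, 0.0016, -0.6127], 'position': [0.3793, -0.2464, 0.1986], 'orientation': [-1.1895, -1.236, 1.234], 'force': [0.6133, 0.118, 0.1205], 'width': 0.8004}
wrist 0.91 [ 0.3811 -0.2451  0.0334] cost 218.1 area 4004 col [184. 183. 168.]
wrist 0.69 [0.5903 0.1045 0.3399] cost 413.9 area 1576 col [172. 170. 159.]
wrist 0.67 [0.6114 0.2147 0.3629] cost 202.2 area 798 col [140. 139. 139.]
ROT total [-0.     0.019  0.002] = 1 x [-0.      0.0188  0.0022]
OFF total [ 0.0003  0.1162 -0.0019] = 5 x [ 0.0001  0.0232 -0.0004]
```

View pics/w15.png

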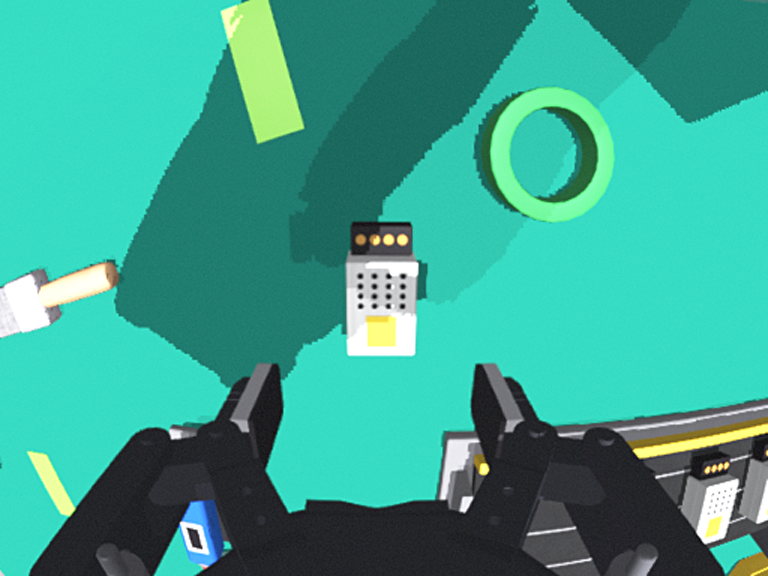

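Request:
jog_arm([
  {"offset": [0.001, 0.022, -0.001], "rot": [0, 0, 0], "jaw": 0.2},
  {"offset": [0.001, 0.022, 0], "rot": [0, 0, 0], "jaw": 0.2},
  {"offset": [0, 0.022, 0], "rot": [0, 0, 0], "jaw": 0.2},
  {"offset": [0, 0.022, 0], "rot": [0, 0, 0], "jaw": 0.2},
  {"offset": [0, 0.018, 0], "rot": [0, 0, 0], "jaw": 0.2},
  {"offset": [0, 0.009, 0], "rot": [0, 0, 0], "jaw": 0.2},
  {"offset": [0, 0, 0], "rot": [0, 0, 0], "jaw": 1},
  {"offset": [0, 0, 0], "rot": [0, 0, 0], "jaw": 1},
  {"offset": [0, 0, 0], "rot": [0, 0, 0], "jaw": 1},
  {"offset": [0, 0, 0], "rot": [0, 0, 0], "jaw": 1},
  {"offset": [0, 0, 0], "rot": [0, 0, 0], "jaw": 1},
  {"offset": [0, 0, 0], "rot": [0, 0, 0], "jaw": 1},
])

```text
t: 28.65
position: [0.3817, -0.2437, 0.0857]
orientation: [-1.192, -1.24, 1.236]
force: [-1.2, 3.2, 9.0]
width: 0.454
```

Request:
jog_arm([
  {"offset": [0, -0.02, 0], "rot": [0, 0, 0], "jaw": 1},
  {"offset": [0, -0.03, 0], "rot": [0, 0, 0], "jaw": 1},
  {"offset": [0, -0.03, 0], "rot": [0, 0, 0], "jaw": 1},
  {"offset": [0, -0.03, 0], "rot": [0, 0, 0], "jaw": 1},
  {"offset": [0, 0, 0], "rot": [0, 0, 0], "jaw": 1},
])

```text
t: 29.07
position: [0.3829, -0.2448, 0.2002]
orientation: [-1.198, -1.241, 1.236]
force: [1.0, -0.5, -0.2]
width: 0.453
```

```bash
python3 - <<'E'
from look import *
st()
plan(bedtcp(-.005,-.13,.16),Rbed,omax=.025)
E
```

```text
{'t': 29.0667, 'qpos': [-0.5696, 0.162, -0.3646, 1.0365, 0.0015, -0.6081], 'position': [0.3829, -0.2448, 0.2002], 'orientation': [-1.1983, -1.2414, 1.2363], 'force': [1.0437, -0.525, -0.2145], 'width': 0.4526}
ROT total [-0.343  0.027  0.002] = 3 x [-0.1143  0.0089  0.0005]
OFF total [ 0.1171  0.0436 -0.1145] = 5 x [ 0.0234  0.0087 -0.0229]
```

Request:
jog_arm([
  {"offset": [0, 0, 0], "rot": [-0.114, 0.009, 0], "jaw": 1},
  {"offset": [0, 0, 0], "rot": [-0.114, 0.009, 0], "jaw": 1},
  {"offset": [0, 0, 0], "rot": [-0.114, 0.009, 0], "jaw": 1},
  {"offset": [0.0195, 0.0065, -0.019], "rot": [0, 0, 0], "jaw": 1},
  {"offset": [0.0195, 0.0065, -0.019], "rot": [0, 0, 0], "jaw": 1},
  {"offset": [0.0195, 0.0065, -0.019], "rot": [0, 0, 0], "jaw": 1},
  {"offset": [0.0195, 0.0065, -0.019], "rot": [0, 0, 0], "jaw": 1},
  {"offset": [0.0195, 0.0065, -0.019], "rot": [0, 0, 0], "jaw": 1},
  {"offset": [0.0195, 0.0065, -0.019], "rot": [0, 0, 0], "jaw": 1},
  {"offset": [0, 0, 0], "rot": [0, 0, 0], "jaw": 1},
  {"offset": [0, 0, 0], "rot": [0, 0, 0], "jaw": 1},
])

```text
t: 29.98
position: [0.5005, -0.124, 0.1967]
orientation: [-1.444, -1.471, 1.031]
force: [-0.5, 0.6, -2.3]
width: 0.448
```

```bash
python3 - <<'E'
from look import *
st()
plan(bedtcp(-.005,-.13,.0885),Rbed,omax=.025)
d=r.read_camera("wrist");save(d,"w16",k=1.5)
E
```

```text
{'t': 29.9833, 'qpos': [-0.2934, 0.067, -0.5421, 0.6358, 0.1072, -0.2891], 'position': [0.5005, -0.124, 0.1967], 'orientation': [-1.4441, -1.471, 1.0309], 'force': [-0.5399, 0.5893, -2.2565], 'width': 0.4479}
ROT total [-0.008  0.     0.006] = 1 x [-0.0076  0.0002  0.0063]
OFF total [-0.0022  0.0709 -0.0039] = 3 x [-0.0007  0.0236 -0.0013]
```

View pics/w16.png

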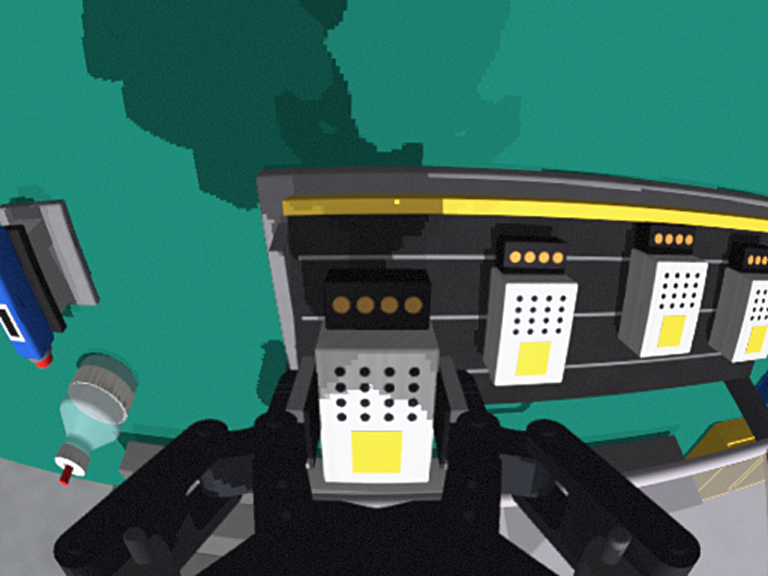

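Request:
jog_arm([
  {"offset": [0, 0.018, -0.001], "rot": [-0.007, 0, 0.006], "jaw": 1},
  {"offset": [0, 0.018, -0.001], "rot": [0, 0, 0], "jaw": 1},
  {"offset": [0, 0.018, -0.001], "rot": [0, 0, 0], "jaw": 1},
  {"offset": [0, 0.012, 0], "rot": [0, 0, 0], "jaw": 1},
  {"offset": [0, 0.004, 0], "rot": [0, 0, 0], "jaw": 1},
  {"offset": [0, 0, 0], "rot": [0, 0, 0], "jaw": 1},
  {"offset": [0, 0, 0], "rot": [0, 0, 0], "jaw": 1},
])

```text
t: 30.62
position: [0.5264, -0.1253, 0.1326]
orientation: [-1.456, -1.47, 1.028]
force: [-0.0, -0.4, -0.6]
width: 0.452
```

```bash
python3 - <<'E'
from look import *
st()
plan(bedtcp(-.005,-.13,.0855),Rbed,omax=.025)
E
```

```text
{'t': 30.6167, 'qpos': [-0.2772, 0.1822, -0.5961, 0.456, 0.0971, -0.2698], 'position': [0.5264, -0.1253, 0.1326], 'orientation': [-1.4564, -1.4699, 1.0284], 'force': [-0.0172, -0.3646, -0.5904], 'width': 0.4517}
ROT total [-0.    -0.003 -0.001] = 1 x [-0.0003 -0.0028 -0.0008]
OFF total [-0.0007  0.0048 -0.0016] = 1 x [-0.0007  0.0048 -0.0016]
```

Request:
jog_arm([
  {"offset": [0, 0.002, -0.001], "rot": [0, 0, 0], "jaw": 1},
  {"offset": [0, 0.0015, 0], "rot": [0, 0, 0], "jaw": 1},
  {"offset": [0, 0.001, 0], "rot": [0, 0, 0], "jaw": 1},
  {"offset": [0, 0, 0], "rot": [0, 0, 0], "jaw": 1},
])

```text
t: 30.95
position: [0.5293, -0.1248, 0.1285]
orientation: [-1.456, -1.471, 1.029]
force: [0.2, -0.2, -1.8]
width: 0.452
```

Request:
jog_arm([
  {"offset": [0, 0.001, 0], "rot": [0, 0, 0], "jaw": 1},
  {"offset": [0, 0, 0], "rot": [0, 0, 0], "jaw": 1},
])

```text
t: 31.12
position: [0.5296, -0.1248, 0.1278]
orientation: [-1.456, -1.471, 1.029]
force: [-6.0, 0.5, 6.7]
width: 0.451
```

Request:
jog_arm([
  {"offset": [0, 0, 0], "rot": [0, 0, 0], "jaw": 0.45},
  {"offset": [0, 0, 0], "rot": [0, 0, 0], "jaw": 0.4},
  {"offset": [0, 0, 0], "rot": [0, 0, 0], "jaw": 0.4},
  {"offset": [0, 0, 0], "rot": [0, 0, 0], "jaw": 0.4},
  {"offset": [0, -0.01, 0], "rot": [0, 0, 0], "jaw": 0.4},
  {"offset": [0, -0.02, 0], "rot": [0, 0, 0], "jaw": 0.4},
  {"offset": [0, -0.03, 0], "rot": [0, 0, 0], "jaw": 0.3},
  {"offset": [0, -0.03, 0], "rot": [0, 0, 0], "jaw": 0.2},
  {"offset": [0, -0.03, 0], "rot": [0, 0, 0], "jaw": 0.2},
  {"offset": [0, -0.03, 0], "rot": [0, 0, 0], "jaw": 0.2},
  {"offset": [0, 0, 0], "rot": [0, 0, 0], "jaw": 0.2},
])

```text
t: 32.03
position: [0.4785, -0.1258, 0.2746]
orientation: [-1.463, -1.475, 1.026]
force: [1.4, -0.1, 1.5]
width: 0.801
```

```bash
cat >> look.py <<'E'
def sup_bed(xb,yb,yaw):
    c,s=np.cos(yaw),np.sin(yaw); L=sup_pts(0,0,0)
    return BC+BR.apply(np.c_[xb+c*L[:,0]-s*L[:,1],yb+s*L[:,0]+c*L[:,1],L[:,2]])
def bedsup(cam):
    d=r.read_camera(cam); fish=cam=="wrist"
    for q in r.silhouettes(cam,"supply1"):
        ys,xs=np.nonzero(q["mask"])
        if len(xs)<50: continue
        w=BR.inv().apply(atz(d,[xs.mean(),ys.mean()],.065,fish)[0]-BC)
        if abs(w[0])>.05 or abs(w[1])>.18: continue
        b=fit(d,q["mask"],w,fish,sup_bed); print(cam,round(q["conf"],2),np.round(b.x,3),"cost",round(b.fun),"area",len(xs))
E
python3 - <<'E'
from look import *
st()
d=r.read_camera("wrist");save(d,"w17",k=1.5)
d=r.read_camera("top");save(d,"t17",(150,70,420,280),2.9)
bedsup("top"); bedsup("wrist")
E
```

```text
{'t': 32.0333, 'qpos': [-0.3101, -0.0422, -0.4503, 0.8218, 0.1082, -0.3015], 'position': [0.4785, -0.1258, 0.2746], 'orientation': [-1.4628, -1.4749, 1.0263], 'force': [1.4132, -0.0918, 1.532], 'width': 0.801}
top 0.81 [-0.007 -0.044 -0.001] cost 23 area 399
top 0.78 [-0.02   0.046 -0.014] cost 27 area 356
top 0.74 [-0.009  0.13  -0.04 ] cost 47 area 363
top 0.57 [ 0.021 -0.    -0.129] cost 3165 area 3570
wrist 0.84 [-0.008 -0.046  0.002] cost 242 area 3165
wrist 0.8 [-0.02   0.044  0.   ] cost 198 area 2820
wrist 0.78 [-0.01   0.131 -0.06 ] cost 281 area 2066
wrist 0.75 [-0.006 -0.131 -0.009] cost 247 area 3092
```

View pics/w17.png

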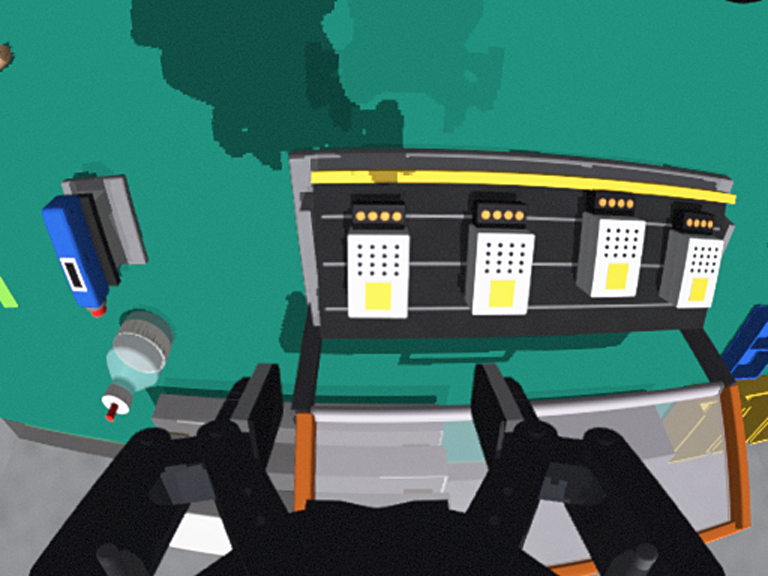

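View pics/t17.png

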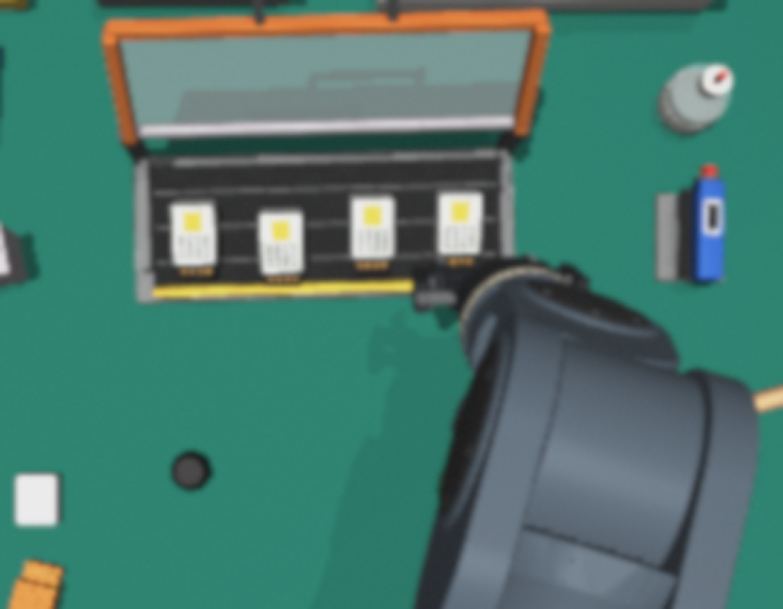

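```bash
cat >> look.py <<'E'
def clk_pts(x,y,yaw,z0=.053):
    c,s=np.cos(yaw),np.sin(yaw)
    L=[(a,b,e) for a in(-.05,.05) for b in(-.013,.013) for e in(-.013,.013)]
    L+=[(.064,.008*np.cos(t),.008*np.sin(t)) for t in np.linspace(0,6.28,9)]
    L=np.array(L); return np.c_[x+c*L[:,0]-s*L[:,1],y+s*L[:,0]+c*L[:,1],L[:,2]+z0]
def stop_pts(x,y,yaw):
    c,s=np.cos(yaw),np.sin(yaw)
    L=np.array([(a,b,e) for a in(-.025,.025) for b in(-.035,.035) for e in(0,.08)])
    return np.c_[x+c*L[:,0]-s*L[:,1],y+s*L[:,0]+c*L[:,1],L[:,2]]
def fitname(cam,name,pf,z,cond=lambda w:True):
    d=r.read_camera(cam); fish=cam=="wrist"
    for q in r.silhouettes(cam,name):
        ys,xs=np.nonzero(q["mask"])
        if len(xs)<50: continue
        w=atz(d,[xs.mean(),ys.mean()],z,fish)[0]
        if not cond(w): continue
        b=fit(d,q["mask"],w,fish,pf); print(name,cam,round(q["conf"],2),np.round(b.x,4),"cost",round(b.fun),"area",len(xs))
E
python3 - <<'E'
from look import *
cc=lambda w:w[1]<-.3
fitname("top","clicker",clk_pts,.053,cc);fitname("wrist","clicker",clk_pts,.053,cc);fitname("scene","clicker",clk_pts,.053,cc)
sc=lambda w:w[1]>.3
fitname("top","stop",stop_pts,.04,sc);fitname("scene","stop",stop_pts,.04,sc)
E
```

```text
clicker top 0.96 [ 0.5542 -0.3751 -0.0642] cost 50 area 418
clicker wrist 0.62 [ 0.5539 -0.3768 -0.0804] cost 249 area 1979
clicker scene 0.67 [ 0.5558 -0.3732  0.0038] cost 48 area 305
stop top 0.75 [0.5321 0.3533 0.1505] cost 41 area 609
```

```bash
python3 - <<'E'
from look import *
plan([.5545,-.3755,.22],Rdown(1.516),omax=.025)
E
```

```text
ROT total [0.35  0.064 0.012] = 3 x [0.1165 0.0213 0.0039]
OFF total [-0.2457  0.0482 -0.0899] = 10 x [-0.0246  0.0048 -0.009 ]
```

Request:
jog_arm([
  {"offset": [0, 0, 0], "rot": [0.1165, 0.021, 0.004], "jaw": 0.3},
  {"offset": [0, 0, 0], "rot": [0.1165, 0.021, 0.004], "jaw": 0.3},
  {"offset": [0, 0, 0], "rot": [0.1165, 0.021, 0.004], "jaw": 0.3},
  {"offset": [-0.0246, 0.004, -0.009], "rot": [0, 0, 0], "jaw": 0.3},
  {"offset": [-0.0246, 0.004, -0.009], "rot": [0, 0, 0], "jaw": 0.3},
  {"offset": [-0.0246, 0.004, -0.009], "rot": [0, 0, 0], "jaw": 0.3},
  {"offset": [-0.0246, 0.004, -0.009], "rot": [0, 0, 0], "jaw": 0.3},
  {"offset": [-0.0246, 0.004, -0.009], "rot": [0, 0, 0], "jaw": 0.3},
  {"offset": [-0.0246, 0.004, -0.009], "rot": [0, 0, 0], "jaw": 0.3},
  {"offset": [-0.0246, 0.004, -0.009], "rot": [0, 0, 0], "jaw": 0.3},
  {"offset": [-0.0246, 0.004, -0.009], "rot": [0, 0, 0], "jaw": 0.3},
  {"offset": [-0.0246, 0.004, -0.009], "rot": [0, 0, 0], "jaw": 0.3},
  {"offset": [-0.0246, 0.004, -0.009], "rot": [0, 0, 0], "jaw": 0.3},
  {"offset": [0, 0, 0], "rot": [0, 0, 0], "jaw": 0.3},
  {"offset": [0, 0, 0], "rot": [0, 0, 0], "jaw": 0.3},
])

```text
t: 34.08
position: [0.5547, -0.3767, 0.2274]
orientation: [-1.234, -1.168, 1.169]
force: [-0.1, -0.5, 0.3]
width: 0.695
```

```bash
python3 - <<'E'
from look import *
st()
d=r.read_camera("wrist");save(d,"w18",k=1.5)
fitname("wrist","clicker",clk_pts,.053,lambda w:w[1]<-.3)
plan([.5545,-.3755,.117],Rdown(1.516),omax=.025)
E
```

```text
{'t': 34.0833, 'qpos': [-0.5964, 0.5984, 0.3433, 1.3164, -0.0004, -0.5412], 'position': [0.5547, -0.3767, 0.2274], 'orientation': [-1.2341, -1.1679, 1.1688], 'force': [-0.1123, -0.4817, 0.3475], 'width': 0.6952}
clicker wrist 0.71 [ 0.5523 -0.3758 -0.0498] cost 175 area 3718
ROT total [ 0.     0.001 -0.001] = 1 x [ 0.0003  0.0015 -0.0005]
OFF total [-0.0004  0.1118  0.0003] = 5 x [-0.0001  0.0224  0.0001]
```

View pics/w18.png

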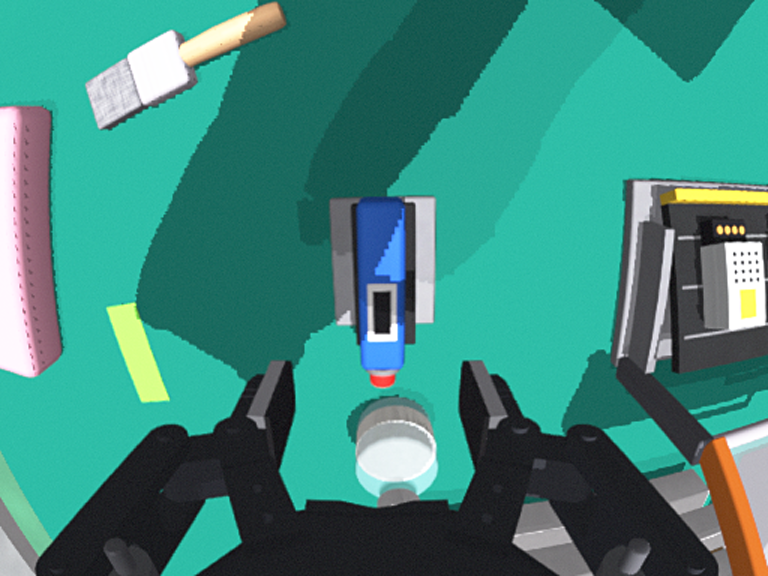

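```bash
python3 - <<'E'
from look import *
d=r.read_camera("top")
for q in r.silhouettes("top","bottle")[:1]:
    ys,xs=np.nonzero(q["mask"]); print(q["bbox"],q["conf"])
    f=lambda x,y,a:np.array([[x+.03*np.cos(t),y+.03*np.sin(t),z] for t in np.linspace(0,6.28,16) for z in (0,.08)]+[[x+.012*np.cos(t),y+.012*np.sin(t),.118] for t in np.linspace(0,6.28,8)])
    b=fit(d,q["mask"],[.68,-.37],False,f); print(b.x,b.fun,len(xs))
w=r.read_camera("wrist"); print(proj(w,[[.5545,-.3755,.053],[.5545,-.3755,.066],[b.x[0],b.x[1],0],[b.x[0],b.x[1],.118]],True)*1.5)
E
```

```text
[372.2, 91.6, 400.8, 116.7] 0.56
[ 0.68954699 -0.36569993 -0.55612332] 87.640625 467
[[378.15008055 287.02750021]
 [378.2097033  294.4974084 ]
 [398.45678262 422.10123966]
 [406.02082141 532.22224423]]
```

Request:
jog_arm([
  {"offset": [0, 0.022, 0], "rot": [0, 0, 0], "jaw": 0.3},
  {"offset": [0, 0.022, 0], "rot": [0, 0, 0], "jaw": 0.3},
  {"offset": [0, 0.022, 0], "rot": [0, 0, 0], "jaw": 0.3},
  {"offset": [0, 0.022, 0], "rot": [0, 0, 0], "jaw": 0.3},
  {"offset": [0, 0.015, 0], "rot": [0, 0, 0], "jaw": 0.3},
  {"offset": [0, 0.006, 0], "rot": [0, 0, 0], "jaw": 0.3},
  {"offset": [0, 0, 0], "rot": [0, 0, 0], "jaw": 0.3},
  {"offset": [0, 0, 0], "rot": [0, 0, 0], "jaw": 0.3},
])

```text
t: 35.05
position: [0.5551, -0.3758, 0.1204]
orientation: [-1.235, -1.17, 1.17]
force: [0.0, 0.1, 0.9]
width: 0.698
```

```bash
python3 - <<'E'
from look import *
st()
plan([.5545,-.3755,.117],Rdown(1.516),omax=.025)
d=r.read_camera("wrist");save(d,"w19",k=1.5)
e=r.read_camera("scene");save(e,"s19",(60,90,260,240),3.5)
E
```

```text
{'t': 35.05, 'qpos': [-0.5949, 0.6459, 0.1505, 1.0742, -0.0004, -0.5413], 'position': [0.5551, -0.3758, 0.1204], 'orientation': [-1.2354, -1.1697, 1.17], 'force': [0.0428, 0.0805, 0.8637], 'width': 0.6977}
ROT total [ 0.001  0.001 -0.001] = 1 x [ 0.0008  0.0012 -0.001 ]
OFF total [0.0002 0.0034 0.0006] = 1 x [0.0002 0.0034 0.0006]
```

View pics/w19.png

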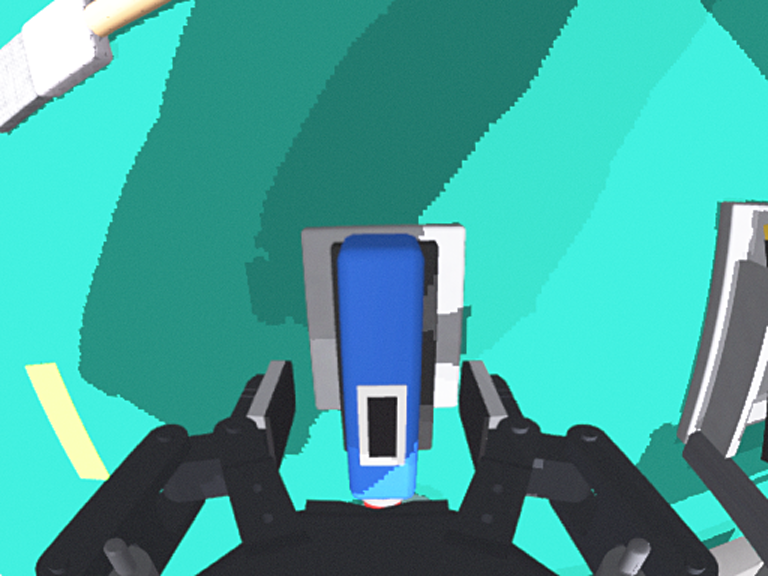

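View pics/s19.png

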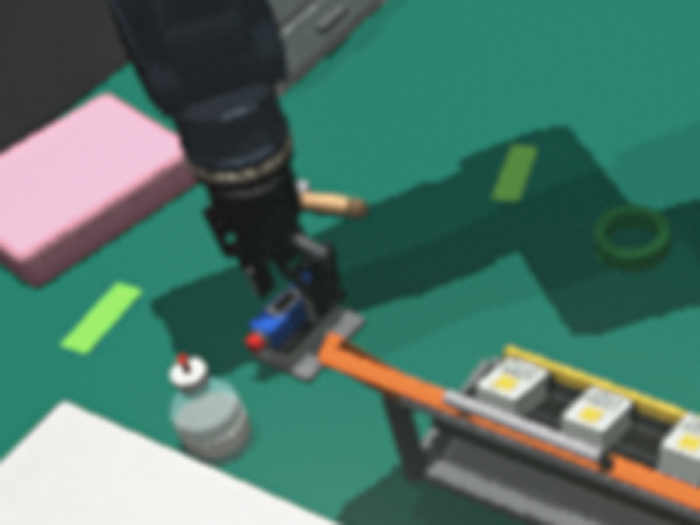

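Request:
jog_arm([
  {"offset": [0, 0.0015, 0], "rot": [0, 0, 0], "jaw": 0.3},
  {"offset": [0, 0, 0], "rot": [0, 0, 0], "jaw": 1},
  {"offset": [0, 0, 0], "rot": [0, 0, 0], "jaw": 1},
  {"offset": [0, 0, 0], "rot": [0, 0, 0], "jaw": 1},
  {"offset": [0, 0, 0], "rot": [0, 0, 0], "jaw": 1},
  {"offset": [0, 0, 0], "rot": [0, 0, 0], "jaw": 1},
  {"offset": [0, 0, 0], "rot": [0, 0, 0], "jaw": 1},
  {"offset": [0, 0, 0], "rot": [0, 0, 0], "jaw": 1},
])

```text
t: 35.82
position: [0.555, -0.376, 0.1185]
orientation: [-1.236, -1.17, 1.17]
force: [-0.4, 0.7, 5.6]
width: 0.292
```

```bash
python3 - <<'E'
from look import *
st()
E
```

```text
{'t': 35.8167, 'qpos': [-0.5952, 0.6473, 0.148, 1.0702, -0.0004, -0.5414], 'position': [0.555, -0.376, 0.1185], 'orientation': [-1.2356, -1.1696, 1.1698], 'force': [-0.4336, 0.6758, 5.6174], 'width': 0.2925}
```

Request:
jog_arm([
  {"offset": [0, -0.015, 0], "rot": [0, 0, 0], "jaw": 1},
  {"offset": [0, -0.03, 0], "rot": [0, 0, 0], "jaw": 1},
  {"offset": [0, -0.03, 0], "rot": [0, 0, 0], "jaw": 1},
  {"offset": [0, -0.03, 0], "rot": [0, 0, 0], "jaw": 1},
  {"offset": [0, -0.03, 0], "rot": [0, 0, 0], "jaw": 1},
  {"offset": [0, -0.02, 0], "rot": [0, 0, 0], "jaw": 1},
  {"offset": [0, 0, 0], "rot": [0, 0, 0], "jaw": 1},
])

```text
t: 36.4
position: [0.5557, -0.3764, 0.2777]
orientation: [-1.241, -1.171, 1.17]
force: [1.0, 0.2, -0.4]
width: 0.289
```

```bash
python3 - <<'E'
from look import *
st()
plan([.39,.31,.27],Rdown(1.741),omax=.03)
d=r.read_camera("wrist");save(d,"w20",k=1.5)
E
```

```text
{'t': 36.4, 'qpos': [-0.5951, 0.5898, 0.4554, 1.4298, -0.0004, -0.5413], 'position': [0.5557, -0.3764, 0.2777], 'orientation': [-1.241, -1.1715, 1.1698], 'force': [1.0003, 0.2111, -0.4048], 'width': 0.2892}
ROT total [ 0.005 -0.224 -0.004] = 2 x [ 0.0025 -0.112  -0.0022]
OFF total [0.7045 0.0077 0.0471] = 24 x [0.0294 0.0003 0.002 ]
```

View pics/w20.png

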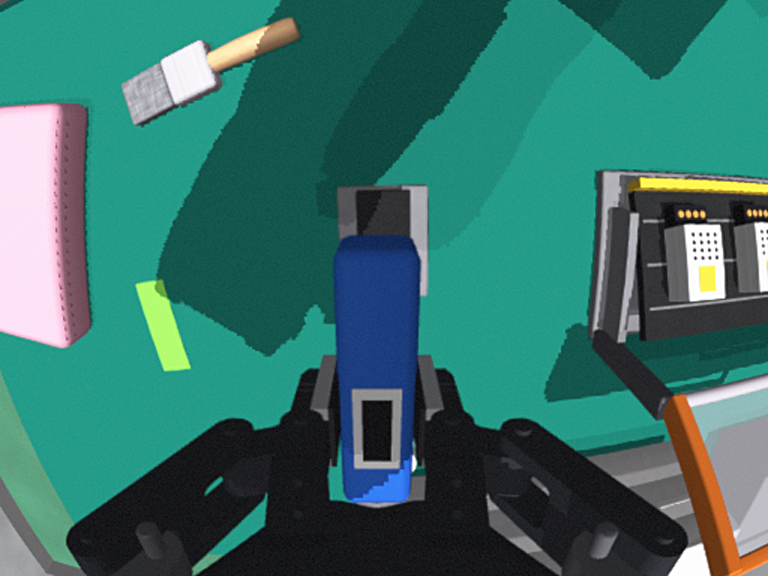

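Request:
jog_arm([
  {"offset": [0, 0, 0], "rot": [0.002, -0.112, -0.002], "jaw": 1},
  {"offset": [0, 0, 0], "rot": [0.002, -0.112, -0.002], "jaw": 1},
  {"offset": [0.029, 0, 0.004], "rot": [0, 0, 0], "jaw": 1},
  {"offset": [0.029, 0, 0.004], "rot": [0, 0, 0], "jaw": 1},
  {"offset": [0.029, 0, 0.004], "rot": [0, 0, 0], "jaw": 1},
  {"offset": [0.029, 0, 0.004], "rot": [0, 0, 0], "jaw": 1},
  {"offset": [0.029, 0, 0.004], "rot": [0, 0, 0], "jaw": 1},
  {"offset": [0.029, 0, 0.004], "rot": [0, 0, 0], "jaw": 1},
  {"offset": [0.029, 0, 0.004], "rot": [0, 0, 0], "jaw": 1},
  {"offset": [0.029, 0, 0.004], "rot": [0, 0, 0], "jaw": 1},
  {"offset": [0.029, 0, 0.002], "rot": [0, 0, 0], "jaw": 1},
  {"offset": [0.029, 0, 0.002], "rot": [0, 0, 0], "jaw": 1},
  {"offset": [0.029, 0, 0.002], "rot": [0, 0, 0], "jaw": 1},
  {"offset": [0.029, 0, 0.002], "rot": [0, 0, 0], "jaw": 1},
  {"offset": [0.029, 0, 0.002], "rot": [0, 0, 0], "jaw": 1},
  {"offset": [0.029, 0, 0.002], "rot": [0, 0, 0], "jaw": 1},
  {"offset": [0.029, 0, 0.002], "rot": [0, 0, 0], "jaw": 1},
  {"offset": [0.029, 0, 0.001], "rot": [0, 0, 0], "jaw": 1},
  {"offset": [0.029, 0, 0.001], "rot": [0, 0, 0], "jaw": 1},
  {"offset": [0.029, 0, 0], "rot": [0, 0, 0], "jaw": 1},
])

```text
t: 38.12
position: [0.4179, 0.1317, 0.2741]
orientation: [-1.118, -1.331, 1.333]
force: [0.4, 0.2, -1.3]
width: 0.288
```

```bash
python3 - <<'E'
from look import *
st()
plan([.39,.31,.27],Rdown(1.741),omax=.03)
d=r.read_camera("wrist");save(d,"w21",k=1.5)
fitname("wrist","stop",stop_pts,.04,lambda w:w[1]>.3)
fitname("top","stop",stop_pts,.04,lambda w:w[1]>.3)
E
```

```text
{'t': 38.1167, 'qpos': [0.3029, 0.098, -0.2466, 1.2306, 0.0042, 0.1329], 'position': [0.4179, 0.1317, 0.2741], 'orientation': [-1.1177, -1.3308, 1.3334], 'force': [0.3698, 0.1853, -1.2854], 'width': 0.2878}
ROT total [-0.005 -0.     0.004] = 1 x [-0.005  -0.0002  0.0036]
OFF total [ 0.1805  0.0041 -0.0027] = 7 x [ 0.0258  0.0006 -0.0004]
stop wrist 0.7 [ 0.5241  0.3537 -0.2458] cost 536 area 3093
```

View pics/w21.png

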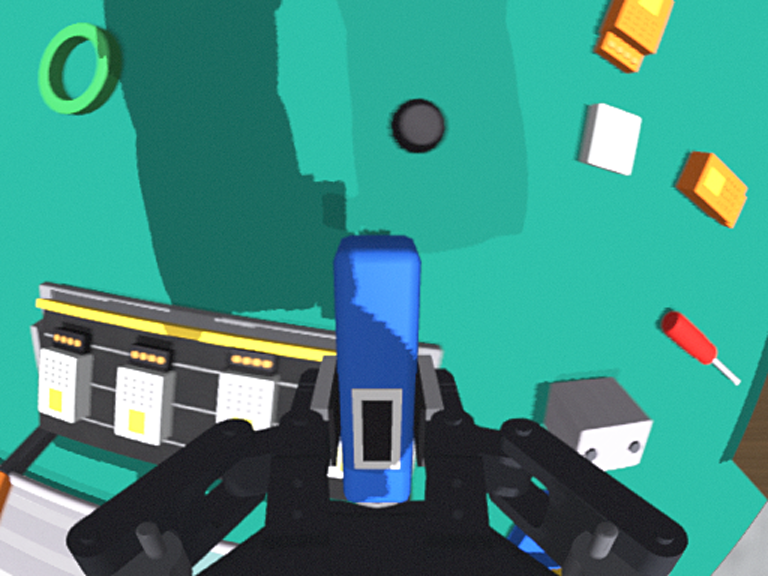

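```bash
python3 - <<'E'
from look import *
d=r.read_camera("wrist");save(d,"w21z",(345,235,450,325),7)
d=r.read_camera("top");save(d,"t21z",(115,135,175,185),10)
E
```

```text
(no output)
```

View pics/w21z.png

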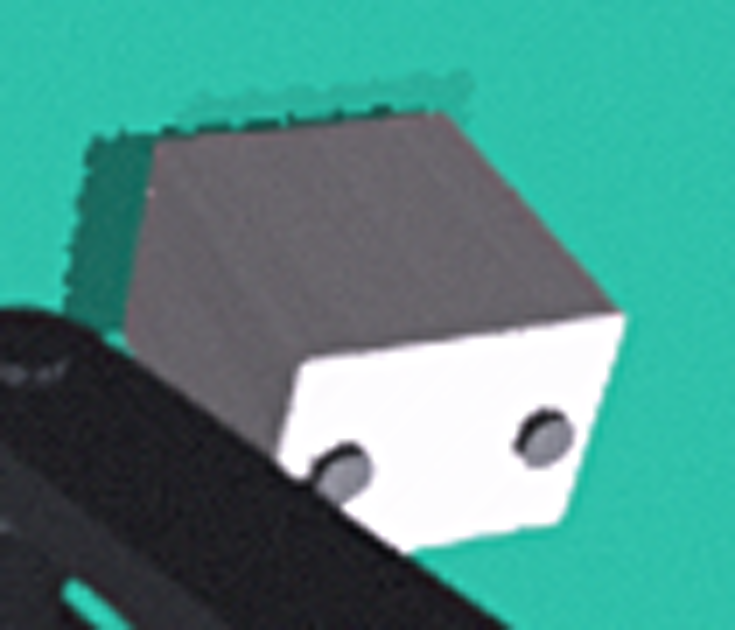

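View pics/t21z.png

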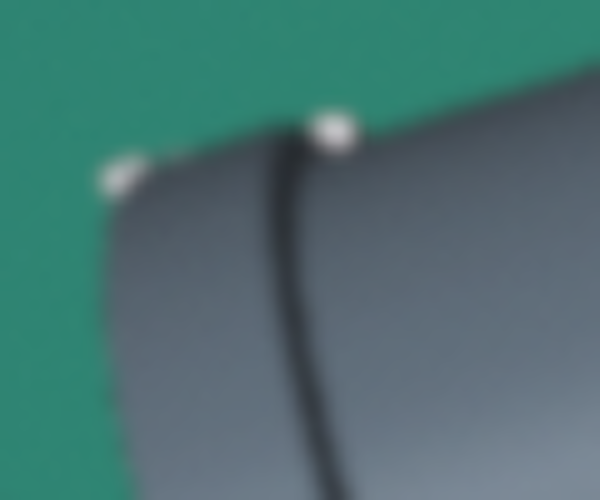

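```bash
python3 - <<'E'
from look import *
d=r.read_camera("wrist")
f=lambda p:(p[0]/7+345-.5,p[1]/7+235-.5)
b=atz(d,[f((155,143)),f((440,112))],0,True);t=atz(d,[f((302,360)),f((625,316)),f((563,522))],.08,True)
print(b.round(4));print(t.round(4))
for a in (b,t): v=a[1]-a[0]; print("len",np.hypot(*v[:2]),"yaw",np.arctan2(-v[0],v[1]),"mid",a[:2].mean(0))
E
```

```text
[[0.5161 0.3129 0.    ]
 [0.5021 0.3793 0.    ]]
[[0.5138 0.3113 0.08  ]
 [0.5014 0.3794 0.08  ]
 [0.5498 0.3906 0.08  ]]
len 0.06779399308483924 yaw 0.20814681510788 mid [0.50909304 0.34610639 0.        ]
len 0.0692486974358291 yaw 0.17940007529034174 mid [0.5075936  0.34534047 0.08      ]
```

```bash
python3 - <<'E'
from look import *
plan([.4258,.3298,.20],Rdown(1.761),omax=.025)
plan([.4258,.3298,.1155],Rdown(1.761),omax=.025)
E
```

```text
ROT total [-0.004 -0.021  0.004] = 1 x [-0.0039 -0.0214  0.0037]
OFF total [ 0.1952  0.0748 -0.0443] = 8 x [ 0.0244  0.0094 -0.0055]
ROT total [-0.004 -0.021  0.004] = 1 x [-0.0039 -0.0214  0.0037]
OFF total [ 0.1952  0.1593 -0.0443] = 8 x [ 0.0244  0.0199 -0.0055]
```

Request:
jog_arm([
  {"offset": [0, 0, 0], "rot": [-0.004, -0.021, 0.004], "jaw": 1},
  {"offset": [0.0244, 0.009, -0.0055], "rot": [0, 0, 0], "jaw": 1},
  {"offset": [0.0244, 0.009, -0.0055], "rot": [0, 0, 0], "jaw": 1},
  {"offset": [0.0244, 0.009, -0.0055], "rot": [0, 0, 0], "jaw": 1},
  {"offset": [0.0244, 0.009, -0.0055], "rot": [0, 0, 0], "jaw": 1},
  {"offset": [0.0244, 0.009, -0.0055], "rot": [0, 0, 0], "jaw": 1},
  {"offset": [0.0244, 0.009, -0.0055], "rot": [0, 0, 0], "jaw": 1},
  {"offset": [0.0244, 0.009, -0.0055], "rot": [0, 0, 0], "jaw": 1},
  {"offset": [0.0244, 0.009, -0.0055], "rot": [0, 0, 0], "jaw": 1},
  {"offset": [0, 0, 0], "rot": [0, 0, 0], "jaw": 1},
  {"offset": [0, 0.025, 0], "rot": [0, 0, 0], "jaw": 1},
  {"offset": [0, 0.025, 0], "rot": [0, 0, 0], "jaw": 1},
  {"offset": [0, 0.025, 0], "rot": [0, 0, 0], "jaw": 1},
  {"offset": [0, 0.01, 0], "rot": [0, 0, 0], "jaw": 1},
  {"offset": [0, 0, 0], "rot": [0, 0, 0], "jaw": 1},
])

```text
t: 39.77
position: [0.4245, 0.3292, 0.1162]
orientation: [-1.113, -1.345, 1.351]
force: [0.1, -0.5, -1.1]
width: 0.29
```

```bash
python3 - <<'E'
from look import *
st()
plan([.4258,.3298,.1155],Rdown(1.761),omax=.025)
d=r.read_camera("wrist");save(d,"w22",k=1.5)
e=r.read_camera("scene");save(e,"s22",(240,90,440,240),3.5)
E
```

```text
{'t': 39.7667, 'qpos': [0.6599, 0.4001, -0.2703, 0.9038, -0.0006, 0.4689], 'position': [0.4245, 0.3292, 0.1162], 'orientation': [-1.1126, -1.3455, 1.3514], 'force': [0.0634, -0.5348, -1.1146], 'width': 0.2903}
ROT total [-0.003  0.001 -0.002] = 1 x [-0.0027  0.0007 -0.002 ]
OFF total [ 0.0003  0.0007 -0.0014] = 1 x [ 0.0003  0.0007 -0.0014]
```

View pics/w22.png

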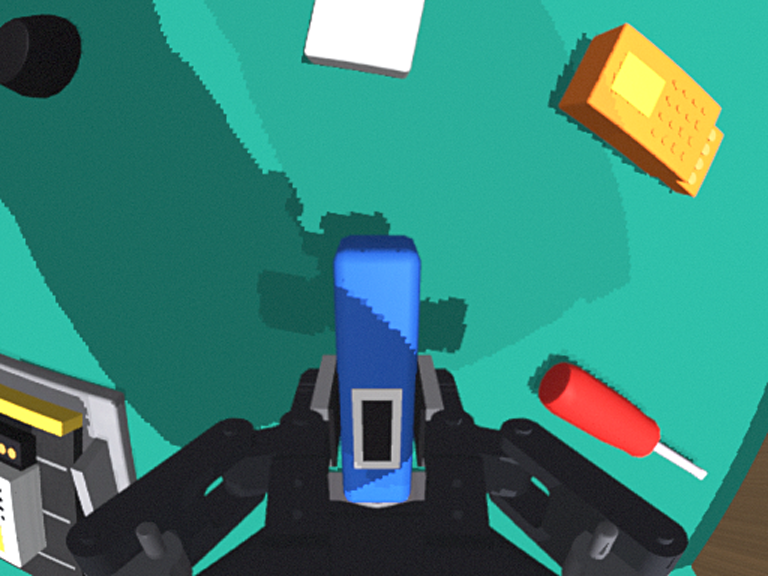

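View pics/s22.png

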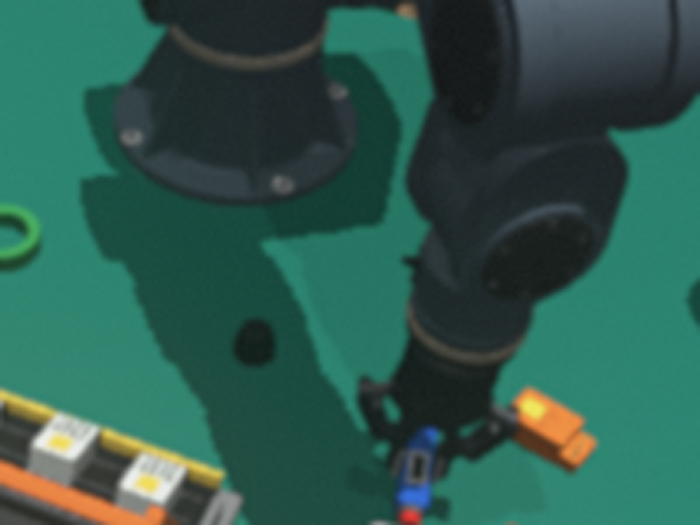

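Request:
jog_arm([
  {"offset": [0, 0, -0.006], "rot": [0, 0, 0], "jaw": 1},
  {"offset": [0, 0, -0.006], "rot": [0, 0, 0], "jaw": 1},
  {"offset": [0, 0, -0.005], "rot": [0, 0, 0], "jaw": 1},
  {"offset": [0, 0, -0.002], "rot": [0, 0, 0], "jaw": 1},
  {"offset": [0, 0, 0], "rot": [0, 0, 0], "jaw": 1},
])

```text
t: 40.28
position: [0.4448, 0.3344, 0.1184]
orientation: [-1.114, -1.349, 1.348]
force: [0.5, -0.2, -1.0]
width: 0.29
```

Request:
jog_arm([
  {"offset": [0, 0, -0.002], "rot": [0, 0, 0], "jaw": 1},
  {"offset": [0, 0, -0.002], "rot": [0, 0, 0], "jaw": 1},
  {"offset": [0, 0, 0], "rot": [0, 0, 0], "jaw": 1},
])

```text
t: 40.53
position: [0.4481, 0.335, 0.1181]
orientation: [-1.113, -1.349, 1.349]
force: [-0.5, -0.7, -0.9]
width: 0.288
```

Request:
jog_arm([
  {"offset": [0, 0, -0.0015], "rot": [0, 0, 0], "jaw": 1},
  {"offset": [0, 0, -0.0015], "rot": [0, 0, 0], "jaw": 1},
  {"offset": [0, 0, 0], "rot": [0, 0, 0], "jaw": 1},
])

```text
t: 40.78
position: [0.4508, 0.3355, 0.118]
orientation: [-1.113, -1.349, 1.349]
force: [-3.2, -0.6, -0.7]
width: 0.287
```

Request:
jog_arm([
  {"offset": [0, 0, -0.001], "rot": [0, 0, 0], "jaw": 1},
  {"offset": [0, 0, -0.001], "rot": [0, 0, 0], "jaw": 1},
  {"offset": [0, 0, 0], "rot": [0, 0, 0], "jaw": 1},
])

```text
t: 41.03
position: [0.4527, 0.3358, 0.118]
orientation: [-1.113, -1.349, 1.349]
force: [-3.3, -0.1, -0.0]
width: 0.293
```

Request:
jog_arm([
  {"offset": [0, 0, -0.001], "rot": [0, 0, 0], "jaw": 1},
  {"offset": [0, 0, 0], "rot": [0, 0, 0], "jaw": 1},
  {"offset": [0, 0, 0], "rot": [0, 0, 0], "jaw": 1},
])

```text
t: 41.28
position: [0.4534, 0.336, 0.118]
orientation: [-1.113, -1.348, 1.349]
force: [-6.2, -2.0, 1.3]
width: 0.29
```

Request:
jog_arm([
  {"offset": [0, 0, -0.001], "rot": [0, 0, 0], "jaw": 1},
  {"offset": [0, 0, 0], "rot": [0, 0, 0], "jaw": 1},
  {"offset": [0, 0, 0], "rot": [0, 0, 0], "jaw": 1},
])

```text
t: 41.53
position: [0.4536, 0.3359, 0.1178]
orientation: [-1.111, -1.347, 1.35]
force: [-12.1, -2.1, 3.3]
width: 0.289
```

```bash
python3 - <<'E'
from look import *
st()
d=r.read_camera("wrist");save(d,"w23",k=1.5)
e=r.read_camera("scene");save(e,"s23",(240,140,440,290),3.5)
E
```

```text
{'t': 41.5333, 'qpos': [0.6372, 0.4472, -0.1918, 0.9337, 0.0006, 0.4457], 'position': [0.4536, 0.3359, 0.1178], 'orientation': [-1.1114, -1.3471, 1.3503], 'force': [-12.1306, -2.0954, 3.2957], 'width': 0.2894}
```

View pics/s23.png

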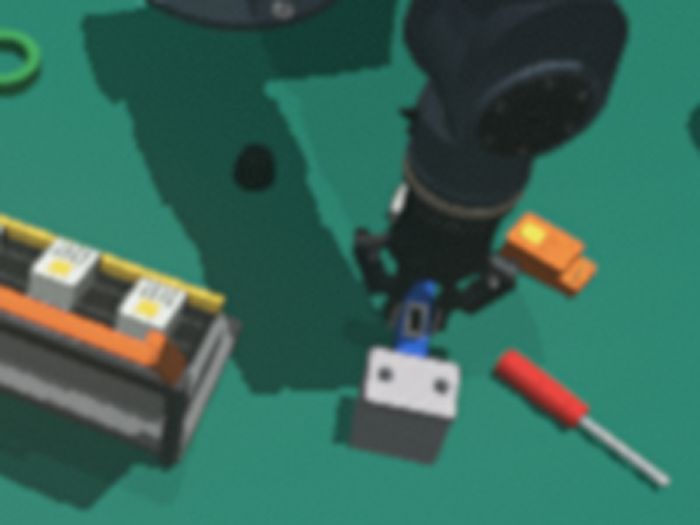

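Request:
jog_arm([
  {"offset": [0, 0, 0.01], "rot": [0, 0, 0], "jaw": 1},
  {"offset": [0, 0, 0.02], "rot": [0, 0, 0], "jaw": 1},
  {"offset": [0, -0.01, 0.02], "rot": [0, 0, 0], "jaw": 1},
  {"offset": [0, -0.03, 0], "rot": [0, 0, 0], "jaw": 1},
  {"offset": [0, -0.03, 0], "rot": [0, 0, 0], "jaw": 1},
  {"offset": [0, -0.03, 0], "rot": [0, 0, 0], "jaw": 1},
  {"offset": [0, -0.03, 0], "rot": [0, 0, 0], "jaw": 1},
  {"offset": [0, -0.02, 0], "rot": [0, 0, 0], "jaw": 1},
  {"offset": [0, 0, 0], "rot": [0, 0, 0], "jaw": 1},
])

```text
t: 42.38
position: [0.4071, 0.3279, 0.2726]
orientation: [-1.115, -1.355, 1.343]
force: [1.2, 1.0, -0.8]
width: 0.292
```

```bash
python3 - <<'E'
from look import *
st()
plan([.555,-.376,.25],Rdown(1.516),omax=.03)
d=r.read_camera("wrist");save(d,"w24",k=1.5)
E
```

```text
{'t': 42.3833, 'qpos': [0.6783, 0.261, -0.0515, 1.2507, -0.0008, 0.4872], 'position': [0.4071, 0.3279, 0.2726], 'orientation': [-1.1151, -1.3554, 1.3427], 'force': [1.1928, 0.9868, -0.797], 'width': 0.2922}
ROT total [0.007 0.246 0.004] = 3 x [0.0022 0.082  0.0012]
OFF total [-0.6947  0.0226 -0.1862] = 24 x [-0.0289  0.0009 -0.0078]
```

View pics/w24.png

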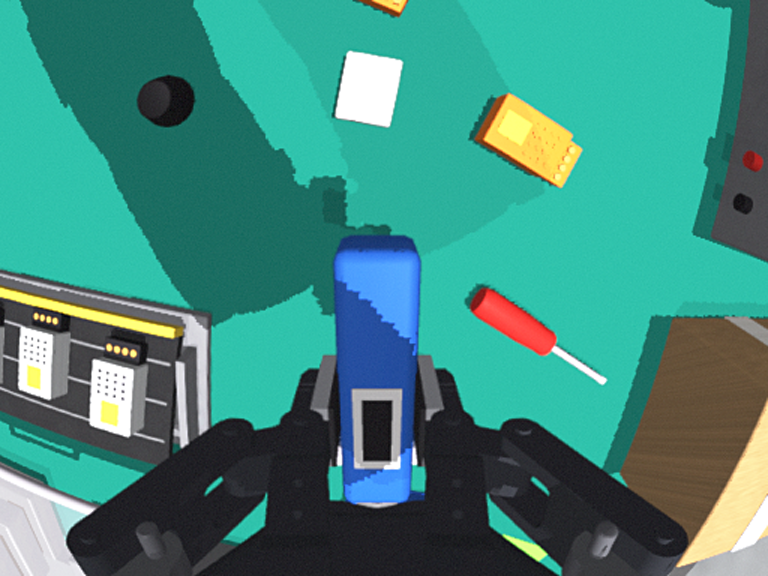

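Request:
jog_arm([
  {"offset": [0, 0, 0], "rot": [0.002, 0.082, 0.001], "jaw": 1},
  {"offset": [0, 0, 0], "rot": [0.002, 0.082, 0.001], "jaw": 1},
  {"offset": [0, 0, 0], "rot": [0.002, 0.082, 0.001], "jaw": 1},
  {"offset": [-0.029, 0, -0.004], "rot": [0, 0, 0], "jaw": 1},
  {"offset": [-0.029, 0, -0.004], "rot": [0, 0, 0], "jaw": 1},
  {"offset": [-0.029, 0, -0.004], "rot": [0, 0, 0], "jaw": 1},
  {"offset": [-0.029, 0, -0.004], "rot": [0, 0, 0], "jaw": 1},
  {"offset": [-0.029, 0, -0.004], "rot": [0, 0, 0], "jaw": 1},
  {"offset": [-0.029, 0, -0.004], "rot": [0, 0, 0], "jaw": 1},
  {"offset": [-0.029, 0, -0.004], "rot": [0, 0, 0], "jaw": 1},
  {"offset": [-0.029, 0, -0.004], "rot": [0, 0, 0], "jaw": 1},
  {"offset": [-0.029, 0, -0.006], "rot": [0, 0, 0], "jaw": 1},
  {"offset": [-0.029, 0, -0.006], "rot": [0, 0, 0], "jaw": 1},
  {"offset": [-0.029, 0, -0.006], "rot": [0, 0, 0], "jaw": 1},
  {"offset": [-0.029, 0, -0.008], "rot": [0, 0, 0], "jaw": 1},
  {"offset": [-0.029, 0, -0.008], "rot": [0, 0, 0], "jaw": 1},
  {"offset": [-0.029, 0, -0.008], "rot": [0, 0, 0], "jaw": 1},
  {"offset": [-0.029, 0, -0.008], "rot": [0, 0, 0], "jaw": 1},
  {"offset": [-0.029, 0, -0.01], "rot": [0, 0, 0], "jaw": 1},
  {"offset": [-0.029, 0, -0.01], "rot": [0, 0, 0], "jaw": 1},
])

```text
t: 44.1
position: [0.4803, -0.1727, 0.2683]
orientation: [-1.233, -1.162, 1.174]
force: [0.3, 1.0, -1.4]
width: 0.288
```

```bash
python3 - <<'E'
from look import *
st()
plan([.555,-.376,.25],Rdown(1.516),omax=.03)
E
```

```text
{'t': 44.1, 'qpos': [-0.3428, 0.2467, -0.0811, 1.2476, -0.0052, -0.2876], 'position': [0.4803, -0.1727, 0.2683], 'orientation': [-1.2329, -1.1625, 1.1739], 'force': [0.3259, 1.0241, -1.3645], 'width': 0.288}
ROT total [-0.006 -0.    -0.004] = 1 x [-0.0059 -0.0003 -0.0036]
OFF total [-0.1989  0.0183 -0.0858] = 7 x [-0.0284  0.0026 -0.0123]
```

Request:
jog_arm([
  {"offset": [-0.025, 0.002, -0.0108], "rot": [-0.006, 0, -0.003], "jaw": 1},
  {"offset": [-0.025, 0.002, -0.0108], "rot": [0, 0, 0], "jaw": 1},
  {"offset": [-0.025, 0.002, -0.0108], "rot": [0, 0, 0], "jaw": 1},
  {"offset": [-0.025, 0.002, -0.0108], "rot": [0, 0, 0], "jaw": 1},
  {"offset": [-0.025, 0.002, -0.0108], "rot": [0, 0, 0], "jaw": 1},
  {"offset": [-0.025, 0.002, -0.0108], "rot": [0, 0, 0], "jaw": 1},
  {"offset": [-0.025, 0.002, -0.0108], "rot": [0, 0, 0], "jaw": 1},
  {"offset": [-0.024, 0.002, -0.0108], "rot": [0, 0, 0], "jaw": 1},
  {"offset": [0, 0, 0], "rot": [0, 0, 0], "jaw": 1},
  {"offset": [0, 0, 0], "rot": [0, 0, 0], "jaw": 1},
])

```text
t: 44.93
position: [0.5556, -0.3755, 0.2514]
orientation: [-1.234, -1.167, 1.168]
force: [-0.2, 0.3, -1.2]
width: 0.293
```

```bash
python3 - <<'E'
from look import *
st()
plan([.555,-.376,.1205],Rdown(1.516),omax=.03)
d=r.read_camera("wrist");save(d,"w25",k=1.5)
E
```

```text
{'t': 44.9333, 'qpos': [-0.5942, 0.5954, 0.3987, 1.3751, -0.0002, -0.538], 'position': [0.5556, -0.3755, 0.2514], 'orientation': [-1.2342, -1.1671, 1.1679], 'force': [-0.2112, 0.2564, -1.2128], 'width': 0.2926}
ROT total [-0.001 -0.001  0.   ] = 1 x [-0.001  -0.0015  0.0003]
OFF total [-0.0006  0.1309  0.0006] = 5 x [-0.0001  0.0262  0.0001]
```

View pics/w25.png

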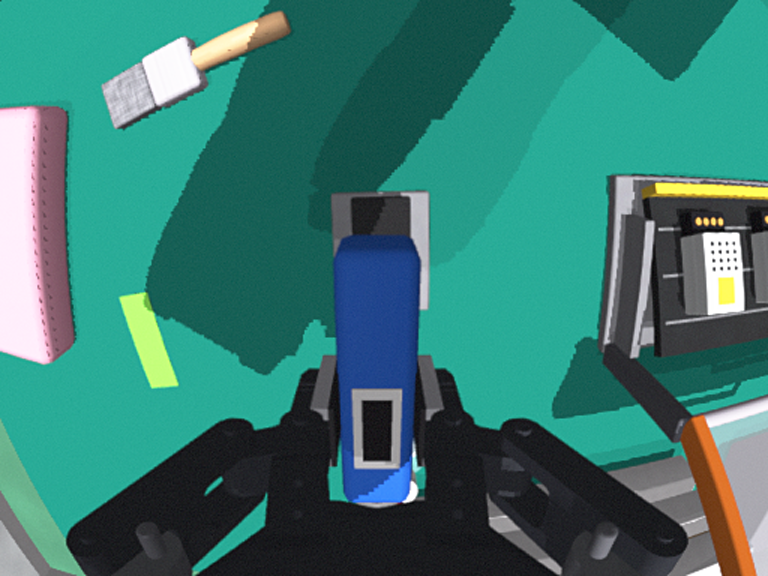

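Request:
jog_arm([
  {"offset": [0, 0.025, 0], "rot": [0, 0, 0], "jaw": 1},
  {"offset": [0, 0.025, 0], "rot": [0, 0, 0], "jaw": 1},
  {"offset": [0, 0.025, 0], "rot": [0, 0, 0], "jaw": 1},
  {"offset": [0, 0.025, 0], "rot": [0, 0, 0], "jaw": 1},
  {"offset": [0, 0.018, 0], "rot": [0, 0, 0], "jaw": 1},
  {"offset": [0, 0.009, 0], "rot": [0, 0, 0], "jaw": 1},
  {"offset": [0, 0, 0], "rot": [0, 0, 0], "jaw": 1},
  {"offset": [0, 0, 0], "rot": [0, 0, 0], "jaw": 1},
])

```text
t: 45.65
position: [0.556, -0.3742, 0.1273]
orientation: [-1.236, -1.169, 1.169]
force: [-0.7, 0.3, -0.1]
width: 0.292
```

```bash
python3 - <<'E'
from look import *
st()
plan([.555,-.376,.1185],Rdown(1.516),omax=.03)
E
```

```text
{'t': 45.65, 'qpos': [-0.5923, 0.6406, 0.1595, 1.0883, -0.0001, -0.5379], 'position': [0.556, -0.3742, 0.1273], 'orientation': [-1.2359, -1.1695, 1.1691], 'force': [-0.7397, 0.3335, -0.0652], 'width': 0.2925}
ROT total [ 0.001  0.    -0.001] = 1 x [ 0.0012  0.0004 -0.0008]
OFF total [-0.0019  0.0088  0.0009] = 1 x [-0.0019  0.0088  0.0009]
```

Request:
jog_arm([
  {"offset": [-0.0015, 0.003, 0.001], "rot": [0, 0, 0], "jaw": 1},
  {"offset": [0, 0.003, 0], "rot": [0, 0, 0], "jaw": 1},
  {"offset": [0, 0.002, 0], "rot": [0, 0, 0], "jaw": 1},
  {"offset": [0, 0, 0], "rot": [0, 0, 0], "jaw": 1},
])

```text
t: 45.98
position: [0.5548, -0.3761, 0.1187]
orientation: [-1.236, -1.169, 1.169]
force: [-0.5, -0.6, -1.9]
width: 0.29
```

Request:
jog_arm([
  {"offset": [0, 0.001, 0], "rot": [0, 0, 0], "jaw": 1},
  {"offset": [0, 0, 0], "rot": [0, 0, 0], "jaw": 1},
])

```text
t: 46.15
position: [0.5549, -0.3761, 0.1185]
orientation: [-1.237, -1.169, 1.169]
force: [-3.7, 1.8, 7.0]
width: 0.29
```

Request:
jog_arm([
  {"offset": [0, 0, 0], "rot": [0, 0, 0], "jaw": 0.6},
  {"offset": [0, 0, 0], "rot": [0, 0, 0], "jaw": 0.4},
  {"offset": [0, 0, 0], "rot": [0, 0, 0], "jaw": 0.3},
  {"offset": [0, 0, 0], "rot": [0, 0, 0], "jaw": 0.3},
  {"offset": [0, 0, 0], "rot": [0, 0, 0], "jaw": 0.3},
  {"offset": [0, -0.01, 0], "rot": [0, 0, 0], "jaw": 0.3},
  {"offset": [0, -0.02, 0], "rot": [0, 0, 0], "jaw": 0.3},
  {"offset": [0, -0.03, 0], "rot": [0, 0, 0], "jaw": 0.3},
  {"offset": [0, -0.03, 0], "rot": [0, 0, 0], "jaw": 0.3},
  {"offset": [0, -0.03, 0], "rot": [0, 0, 0], "jaw": 0.3},
  {"offset": [0, -0.03, 0.02], "rot": [0, 0, 0], "jaw": 0.3},
  {"offset": [0, 0, 0.03], "rot": [0, 0, 0], "jaw": 0.3},
  {"offset": [0, 0, 0.03], "rot": [0, 0, 0], "jaw": 0.3},
  {"offset": [0, 0, 0.03], "rot": [0, 0, 0], "jaw": 0.3},
  {"offset": [0, 0, 0], "rot": [0, 0, 0], "jaw": 0.3},
  {"offset": [0, 0, 0], "rot": [0, 0, 0], "jaw": 0.3},
])

```text
t: 47.48
position: [0.4438, -0.37, 0.2689]
orientation: [-1.238, -1.168, 1.168]
force: [1.0, 0.7, 0.8]
width: 0.701
```

```bash
python3 - <<'E'
from look import *
st()
d=r.read_camera("wrist");save(d,"w26",k=1.5)
d=r.read_camera("top");save(d,"t26",(150,70,420,280),2.9)
e=r.read_camera("scene");save(e,"s26",(60,90,350,280),2.7)
bedsup("top"); bedsup("wrist")
cc=lambda w:w[1]<-.3
fitname("top","clicker",clk_pts,.053,cc);fitname("wrist","clicker",clk_pts,.053,cc)
E
```

```text
{'t': 47.4833, 'qpos': [-0.695, 0.3808, 0.1053, 1.293, 0.0, -0.6388], 'position': [0.4438, -0.37, 0.2689], 'orientation': [-1.2377, -1.1684, 1.1679], 'force': [1.0324, 0.6707, 0.7691], 'width': 0.7013}
top 0.91 [-0.005 -0.129  0.016] cost 46 area 381
top 0.67 [-0.009  0.13  -0.018] cost 42 area 377
top 0.63 [-0.007 -0.044 -0.012] cost 35 area 417
top 0.55 [-0.02   0.045 -0.009] cost 28 area 365
wrist 0.95 [-0.006 -0.13  -0.03 ] cost 160 area 2090
wrist 0.68 [-0.008 -0.045 -0.034] cost 135 area 1643
clicker top 0.63 [ 0.5529 -0.376  -0.0676] cost 64 area 404
clicker wrist 0.82 [ 0.5531 -0.3775 -0.0521] cost 150 area 1934
```

View pics/w26.png

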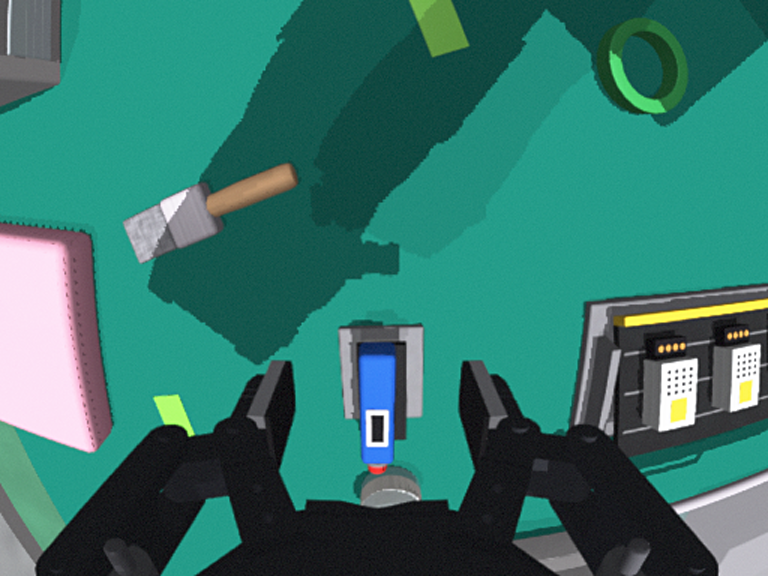

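View pics/t26.png

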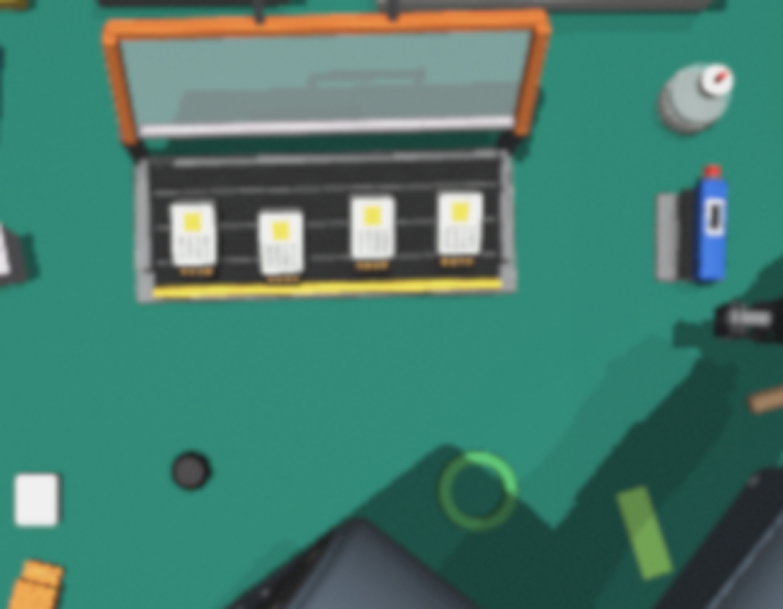

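View pics/s26.png

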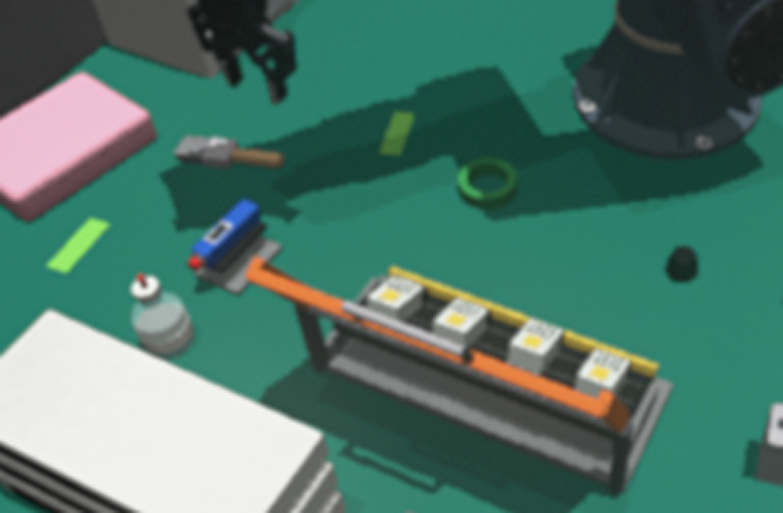

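```bash
python3 - <<'E'
from station import r
print(r.sign_off())
E
```

```text
the job is handed in; nothing more can be done
None
```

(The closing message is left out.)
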